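# Back off the ribbon winder and lock it again

## Task

Get the green ribbon winder ready for a new ribbon: lift its pawl by the red ball and throw it right over onto its rest, turn the drum backward (clockwise from above) by the crank knob until the red mark on the rim stands at the white pointer, then swing the pawl back in so that it drops between the teeth. Finally ease the drum on backward by feel until a tooth bears lightly but firmly on the pawl, about 10 N at the tooth (never 20 N), and let go; do not force the drum against the pawl at any time and leave the other things on the counter alone.

Things in the scene. Friction and masses are not known exactly. Their poses are not given: they have to be found in the camera images.
- winder: bench ribbon winder, fixed to the counter: a green base plate 150 x 235 x 12 mm with a dark wooden drum (110 mm across) on an upright spindle. Origin: on the counter surface under the spindle. +z up, +y from the spindle towards the pawl block, -y towards the white pointer. The plate reaches from 87 mm on the -y side to 148 mm on the +y side, 75 mm to either x side.
- drum_axis (a point): point on the spindle axis of the drum, 36 mm above the counter, level with the drum's upper face
- knob_grip (a point): middle of the crank knob (black upright cylinder, 22 mm across, 36 mm tall, from 65 to 101 mm above the counter), 62 mm from the spindle axis. The knob spins freely on its crank, so a hand need not turn with it. This point is 85 mm above the counter. The flat crank arm lies just under the knob, its top at 63 mm.
- drum_turn (a joint): turn of the drum in rad, growing counter-clockwise seen from above (forward); backward is clockwise. 0 = red mark at the pointer; the knob then stands 190 deg counter-clockwise from the winder's +x axis. Range -1.0 to 3.2, no stop near 0. A drag brake holds it where left: about 3.5 N at the knob moves it. With the pawl down it turns forward in clicks, backward only until a tooth meets the pawl.
- red_mark (a point): red mark on the rim of the drum, 57 mm from the spindle axis, 36 mm above the counter
- pointer_tip (a point): tip of the fixed white pointer, 61 mm from the spindle axis on the winder's -y side, 36 mm above the counter
- drum: the wooden drum with a bright metal crown of 12 saw teeth on top, teeth 38 to 53 mm from the axis, pitch 0.524 rad, tooth bottoms 36 mm and tops 45 mm above the counter. Steep faces look clockwise and meet the pawl in backward turning; the slopes lift it in forward turning. Origin on the spindle axis at counter height; turns with the drum.
- pawl_swing (a joint): swing of the pawl in rad: 0 = seated at the bottom of a tooth gap against a steep face, up to about 0.16 higher on a slope, 1.9 = thrown over outward on its rubber rest. Balance at about 1.2: below it falls in slowly by its own weight, above it falls out onto the rest and stays. It swings in the upright plane through spindle and pivot (winder's y-z); this takes under 1 N.
- pawl_ball (a point): centre of the red ball grip of the pawl, 18 mm across, 55 mm from the pawl's pivot; with the pawl seated it lies 46 mm from the spindle axis, 74 mm above the counter; with the pawl at rest outward about 134 mm from the spindle axis, 89 mm above the counter
- pawl_pivot (a point): pivot of the pawl, 50 mm above the counter, 95 mm from the spindle axis on the winder's +y side; the pivot axis is level and along the winder's x. The block is clamped in a slot and may stand up to 2 mm to either x side.
- pawl: the pawl, origin at its pivot; its round nose, 7 mm across, sits 46 mm from the spindle axis. Dropped with drum -0.05 to 0.15 it enters the right gap; a tooth then bears on it somewhere at drum -0.33 to -0.07 (set-ups differ): felt as a rise of the force at the knob over the drag (10 N at the nose is 7.5 N more at the knob; hard contact). Wanted: over 6 N held 0.3 s, never 20 N.
- ribbon_roll_1: gold ribbon roll lying on the counter, 64 x 67 x 20 mm, bystander; origin under its centre
- ribbon_roll_2: red ribbon roll lying on the counter, 60 x 63 x 16 mm, bystander; origin under its centre
- choc_bar_3: dark wrapped chocolate bar, 62 x 164 x 12 mm, bystander; origin under its centre
- date_stamp: wooden hand stamp standing upright, 30 x 46 x 60 mm, bystander; origin under its centre

How it is judged:
On the way, in this order (a step that is already met when the one before it is completed fails the run):
1. the pawl is thrown over onto its rest (value of joint pawl_swing above 1.7 rad), for 0.2 s.
2. the drum is turned back so that its red mark stands at the pointer, the pawl still on its rest (value of joint pawl_swing above 1.5 rad and value of joint drum_turn between -0.07 and 0.2 rad), for 0.2 s.
3. the pawl is back down between the teeth (value of joint pawl_swing below 0.2 rad and value of joint drum_turn between -0.37 and 0.22 rad), for 0.2 s.
4. a tooth bears on the pawl with more than 6 N (contact force between drum and pawl above 6 N and value of joint pawl_swing below 0.06 rad and value of joint drum_turn between -0.37 and -0.05 rad), for 0.25 s.
At the end, for the whole second after the job is handed in: the drum rests locked with a tooth against the pawl in the gap of the red mark (drum joint between -0.37 and -0.05 rad), the pawl seated between the teeth (pawl joint under 0.06 rad) and a tooth still bearing on it (over 1.5 N; the drag keeps it so), nothing moving (value of joint drum_turn between -0.37 and -0.05 rad and value of joint pawl_swing below 0.06 rad and contact force between drum and pawl above 1.5 N and velocity of joint drum_turn between -0.05 and 0.05 rad/s); the robot touches nothing.
It fails at once if a tooth is forced against the pawl with more than 20 N (contact force between drum and pawl above 20 N).
It fails at once if ribbon roll 1 is moved by more than 20 mm (distance of ribbon_roll_1 from where it was at the start of the episode above 0.02 m).
It fails at once if ribbon roll 2 is moved by more than 20 mm (distance of ribbon_roll_2 from where it was at the start of the episode above 0.02 m).
It fails at once if choc bar 3 is moved by more than 20 mm (distance of choc_bar_3 from where it was at the start of the episode above 0.02 m).
It fails at once if date stamp is moved by more than 20 mm (distance of date_stamp from where it was at the start of the episode above 0.02 m).
It also fails if it takes over 69 s, if anything falls off the work surface, if the arm or the gripper's body presses on something with over 40 N, if the wrist force passes 120 N, or if a joint passes its speed limit or range.

## Robot

A 7-joint arm with a two-finger parallel gripper is mounted at the origin on a cart in front of the work surface, level with it; the furniture and walls round the work are solid. World frame = base frame: x ahead of the robot, y to its left, z up, the work surface at z = 0. Lengths are in m, angles in rad, forces in N, time in s.
With the tool pointing down it reaches from about 0.4 to 0.875 m from the base axis. Payload 19.3 kg.
Tool frame: the origin (TCP) lies midway between the tips of the shut fingers; the grasp point (between the pads) lies 19 mm behind it (bot.pinch_z is the distance from the TCP to the grasp point, in m); z points along the fingers, y is the line along which they close (so a half turn about z gives the same grasp; the last joint's range is limited). The gripper opens to 85 mm and grips with 20 to 120 N. Pads are 22 mm wide; open, the fingers measure 114 mm over their backs; the gripper's body (76 mm by 85 mm) begins 54 mm behind the grasp point. The pads swing forward as they close: fully open they stand 13 mm farther back than shut.
Start: joints at [1.08, 0.521, -0.036, 1.599, 0.021, 1.021, -0.113], TCP at [0.255, -0.57, 0.208] pointing down, gripper open.
Joint ranges: [-2.91, 2.91], [-0.3, 2.13], [-1.5, 1.42], [0.17, 2.43], [-1.26, 4.41], [0.16, 1.93], [-2.52, 2.52]. Speed limits (rad/s): [1.89, 1.89, 2.39, 2.39, 3.01, 3.01, 3.01].

## Interface

Orientations are given as [roll, pitch, yaw] about the fixed x, y, z axes, in that order (R = Rz(yaw) Ry(pitch) Rx(roll)).
In Python, from workcell import observe, viewer, bot gives the robot as it stands. The module is installed in compiled form; this text tells all that it offers.
- The arm moves only by the tool play_rows, never from a script. Its argument "motion" is a list of rows, each a list of 7 numbers: the shift along the tool's x, y, z in cm, then the turn, a rotation vector about the tool's x, y, z in rad, then the opening, from -1 (shut) to 1 (fully open), so that 0 is half open. A call has exactly 5 rows; each row is the pose to reach, as a shift and turn from the pose commanded when the call began, along the tool's axes at that moment; what a row does not reach only later rows make up. A row lasts 1/10 s, in which the tool goes at most 50 mm and 8.59 degrees, less where a joint would pass 70% of its speed; a pose out of reach is approached as far as the arm can. A call with a gripper value outside its range is refused whole. The fingers move at their own pace and stop on an object; "squeeze" is the grip in N (left out, the last holds). Time passes only in rows, so rows that repeat a pose let the fingers close, or fill a call up. It gives the time, the measured TCP pose, the force, the opening and the grip force at its end, in the units of the state.
- observe(): the state, without advancing time (a new reading comes with each control period).
- viewer.grab_frame(name): name is "scene" or "top" or "wrist"; returns (picture, depth): 384x512x3 uint8, red, green, blue; 384x512 float32, m along the optical axis (not along the pixel's ray), 0 where there is no reading.
- viewer.camera_info(name): a dict with "fx", "fy", "cx", "cy" (pixels), "R" (3x3) and "t" (3): a world point X has camera coordinates R X + t. Camera axes: x right, y down, z forward; pixel columns grow to the right and rows downward; lengths in m; the calibration is good to about 2 mm. A picture is of the moment at which its call begins: read the wrist's pose just before it. camera_info takes no time and is no camera call; for the wrist camera it gives the pose at the moment of the call.
- bot.job_done(): hands the job in; it is judged then, once.
The state is a dict: "clock": time; "qpos": joint angles; "qd": joint speeds; "joint_efforts": joint torques, N m; "position": TCP position; "tool_rot": TCP orientation; "force": force on the tool from outside, world axes, zero at the start; "moment": the same for the moment, N m; "grip_width": finger opening in m; "finger_force": force on a finger pad.
Only numpy, scipy, OpenCV 4.12 (cv2) and the standard library are available. Lean on these libraries where they do the work, as an engineer would, in place of code of your own. Each camera call takes 0.05 s, during which the arm holds its last target. There are 200 camera calls.

## Working session

There is one attempt and no reset: what is moved stays moved. The work goes in short steps, Python scripts to look and compute and a tool call to move; the robot and the scene stay as the last step left them, time stands still between calls to the robot, and variables do not carry over. Pictures are saved under pics/ and viewed, at most 10 in all, crops included, and the job is handed in when it is done.

Besides the shell and the picture viewer there is one more tool, called after ">>>" by a JSON object that holds its "method" and its "body". play_rows: Moves the arm, as the interface text tells. Its arguments: {"type":"object","properties":{"motion":{"type":"array"},"squeeze":{"type":"number"}},"required":["motion"]}

```bash
mkdir -p pics
cat > h.py <<'E'
import numpy as np, cv2
from workcell import observe, viewer, bot
def grab(n,f=None):
    im,d=viewer.grab_frame(n); c=viewer.camera_info(n)
    if f: cv2.imwrite('pics/'+f,im[:,:,::-1])
    v,u=np.mgrid[0:384,0:512]
    P=np.stack([(u-c['cx'])/c['fx']*d,(v-c['cy'])/c['fy']*d,d],-1)
    W=(P-c['t'])@c['R']; W[d==0]=np.nan
    return im,d,W,c
def proj(c,X):
    p=c['R']@np.asarray(X)+c['t']; return c['fx']*p[0]/p[2]+c['cx'],c['fy']*p[1]/p[2]+c['cy']
E
python3 - <<'E'
from h import *
a=grab('top','top.png')[0]; b=grab('scene','scene.png')[0]
cv2.imwrite('pics/both.png',cv2.resize(np.hstack([a,b])[:,:,::-1],(800,300)))
o=observe(); print({k:np.round(v,3) for k,v in o.items()}, bot.pinch_z)
E
```

```text
{'clock': np.float64(0.1), 'qpos': array([ 1.08 ,  0.522, -0.036,  1.6  ,  0.021,  1.021, -0.113]), 'qd': array([-0.001, -0.002, -0.   , -0.   , -0.002,  0.   , -0.   ]), 'joint_efforts': array([ 5.0000e-03, -9.2848e+01,  1.9840e+00, -3.7053e+01,  1.8000e-02,
        5.0000e-03, -0.0000e+00]), 'position': array([ 0.255, -0.57 ,  0.207]), 'tool_rot': array([-3.141,  0.   ,  0.421]), 'force': array([0.087, 0.62 , 0.309]), 'moment': array([ 0.011, -0.019, -0.051]), 'finger_force': np.float64(0.0), 'grip_width': np.float64(0.086)} 0.0187
```

View pics/top.png

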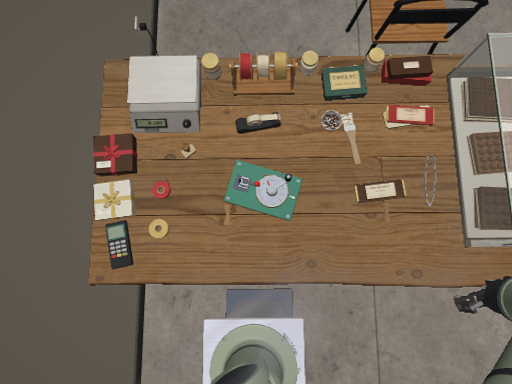

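View pics/scene.png

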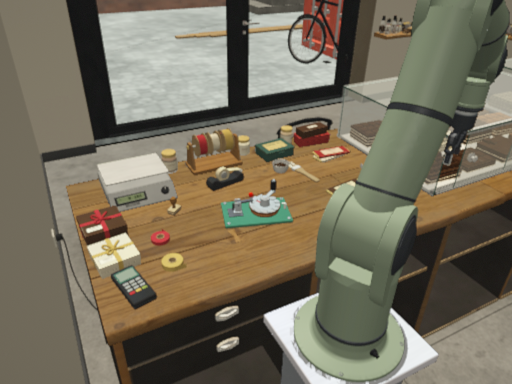

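The top view shows the winder: plate centre near (263,190), drum (271,191), red ball (257,184), knob (289,178), and the pawl block on the left (+y world).

Run:
```python
from h import *
im,d,W,c=grab('top')
hsv=cv2.cvtColor(im,cv2.COLOR_RGB2HSV)
m=np.zeros((384,512),np.uint8); m[155:225,215:310]=1
g=((hsv[...,0]>65)&(hsv[...,0]<95)&(hsv[...,1]>100)&(m>0)).astype(np.uint8)
P=W[g>0]; P=P[np.abs(P[:,2]-.012)<.008]
print(len(P),np.median(P[:,2]))
r=cv2.minAreaRect(P[:,:2].astype(np.float32)*1000); print(r, cv2.boxPoints(r))
red=((hsv[...,0]<6)|(hsv[...,0]>174))&(hsv[...,1]>180)&(hsv[...,2]>120)&(m>0)
v,u=np.nonzero(red); print('red',[(a,b,W[b,a].round(3)) for a,b in zip(u,v)])
k=(W[...,2]>.09)&(m>0); print('knob',np.nanmean(W[k],0),k.sum(),W[k].round(3)[:20])
crop=im[150:230,210:315]; cv2.imwrite('pics/crop.png',cv2.resize(crop[:,:,::-1],None,fx=7,fy=7,interpolation=cv2.INTER_CUBIC))
print(c)
```

```text
1547 0.012270718960344644
((567.31201171875, -35.388641357421875), (229.8612823486328, 146.1912384033203), 72.37777709960938) [[ 462.85248  -122.797035]
 [ 602.1834   -167.0549  ]
 [ 671.77155    52.019753]
 [ 532.4406     96.27762 ]]
red [(np.int64(265), np.int64(175), array([ 0.61 , -0.044,  0.041])), (np.int64(257), np.int64(181), array([ 0.582, -0.018,  0.084])), (np.int64(255), np.int64(182), array([ 0.578, -0.012,  0.086])), (np.int64(256), np.int64(182), array([ 0.578, -0.015,  0.085])), (np.int64(257), np.int64(182), array([ 0.578, -0.018,  0.089])), (np.int64(258), np.int64(182), array([ 0.579, -0.021,  0.084])), (np.int64(255), np.int64(183), array([ 0.575, -0.012,  0.089])), (np.int64(256), np.int64(183), array([ 0.575, -0.015,  0.089])), (np.int64(257), np.int64(183), array([ 0.575, -0.018,  0.088])), (np.int64(258), np.int64(183), array([ 0.574, -0.021,  0.09 ])), (np.int64(259), np.int64(183), array([ 0.575, -0.024,  0.085])), (np.int64(255), np.int64(184), array([ 0.571, -0.012,  0.09 ])), (np.int64(256), np.int64(184), array([ 0.572, -0.015,  0.087])), (np.int64(257),
[... 445 characters left out ...]
0.103]
 [ 0.596 -0.106  0.102]
 [ 0.597 -0.11   0.101]
 [ 0.596 -0.113  0.103]
 [ 0.595 -0.115  0.108]
 [ 0.596 -0.119  0.103]
 [ 0.597 -0.122  0.099]
 [ 0.593 -0.106  0.101]
 [ 0.594 -0.11   0.099]
 [ 0.593 -0.112  0.104]
 [ 0.592 -0.115  0.106]
 [ 0.592 -0.119  0.107]
 [ 0.593 -0.122  0.104]
 [ 0.593 -0.125  0.1  ]
 [ 0.59  -0.106  0.101]
 [ 0.59  -0.109  0.103]
 [ 0.589 -0.112  0.105]]
{'fx': 365.14311944519466, 'fy': 365.14311944519466, 'cx': 261.84065619831154, 'cy': 188.34444047114243, 'R': array([[-0.00969286, -0.99983715, -0.01522243],
       [-0.98421963,  0.01222908, -0.1765281 ],
       [ 0.17668551,  0.01327115, -0.98417788]]), 't': array([-0.02659629,  0.56444727,  1.13909136])}
```

View pics/crop.png

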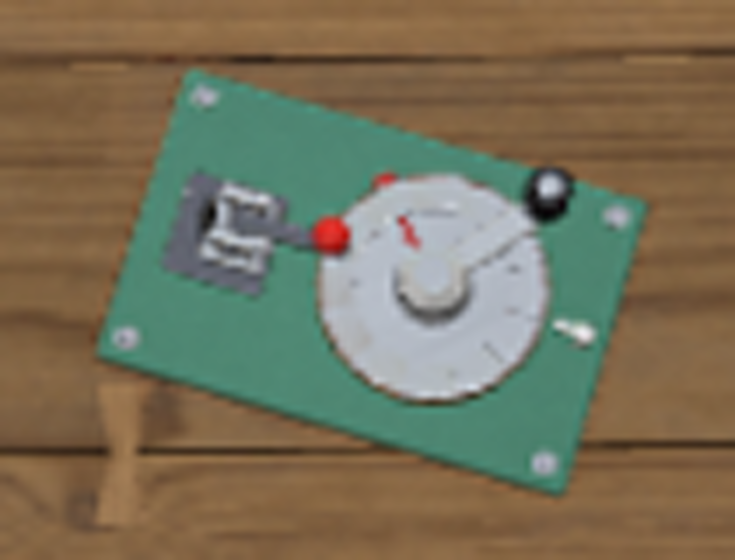

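Geometry fits: the plate centre puts the spindle at about (0.558, -0.065), and the drum at about 2.27 rad (knob 322°, mark 39°). Next I'll move above the winder for a closer look.

```bash
cat >> h.py <<'E'
from scipy.spatial.transform import Rotation as Ro
def delta(p,yaw):
    o=observe(); R=Ro.from_euler('xyz',o['tool_rot'])
    T=Ro.from_euler('xyz',[np.pi,0,yaw])
    print('shift cm',((R.inv().apply(np.asarray(p)-o['position']))*100).round(2),'rot',(R.inv()*T).as_rotvec().round(3),'at',o['position'].round(4),o['tool_rot'].round(3),'F',o['force'].round(2),'t',o['clock'])
E
python3 - <<'E'
from h import *
c=viewer.camera_info('wrist'); o=observe()
R=Ro.from_euler('xyz',o['tool_rot']).as_matrix()
print('cam in tool',R.T@(-c['R'].T@c['t']-o['position']),'axes',(R.T@c['R'].T).round(2),c['fx'])
delta([.52,-.04,.30],1.263)
E
```

```text
cam in tool [ 7.71899432e-02 -1.53183124e-04 -1.66435607e-01] axes [[ 0.   -0.95 -0.3 ]
 [ 1.    0.   -0.  ]
 [ 0.   -0.3   0.95]] 300.40673116789463
shift cm [ 45.83 -37.59  -9.23] rot [-0.001 -0.    -0.842] at [ 0.2552 -0.5703  0.2074] [-3.141  0.     0.421] F [-0.59  0.97  0.62] t 0.15
```

>>> {"method": "play_rows", "body": {"motion": [[4,-2.8,-0.4,0,0,-0.07,1],[8,-5.6,-0.8,0,0,-0.14,1],[12,-8.4,-1.2,0,0,-0.21,1],[16,-11.2,-1.6,0,0,-0.28,1],[20,-14,-2,0,0,-0.35,1]], "squeeze": 20}}

```text
clock: 0.65
position: [0.3812, -0.3592, 0.228]
tool_rot: [3.142, 0.0, 0.774]
force: [0.9, -0.1, -0.8]
grip_width: 0.0854
finger_force: 0.0
```

```bash
python3 -c "
from h import *
delta([.558,-.064,.22],1.263)"
```

```text
shift cm [33.27 -8.77  0.79] rot [-0.     0.    -0.489] at [ 0.3812 -0.3592  0.228 ] [3.142 0.    0.774] F [ 0.92 -0.13 -0.77] t 0.65
```

>>> {"method": "play_rows", "body": {"motion": [[4.75,-1.25,0,0,0,-0.07,1],[9.5,-2.5,0,0,0,-0.14,1],[14.2,-3.75,0,0,0,-0.21,1],[19,-5,0,0,0,-0.28,1],[23.8,-6.25,0.4,0,0,-0.35,1]]}}

```text
clock: 1.15
position: [0.5087, -0.1486, 0.2242]
tool_rot: [3.141, -0.0, 1.123]
force: [1.3, -0.1, -0.1]
grip_width: 0.0853
finger_force: 0.0
```

```bash
python3 -c "
from h import *
delta([.558,-.064,.22],1.263)"
```

```text
shift cm [9.76 0.78 0.42] rot [ 0.001  0.    -0.14 ] at [ 0.5087 -0.1486  0.2242] [ 3.141 -0.     1.123] F [ 1.33 -0.12 -0.06] t 1.15
```

>>> {"method": "play_rows", "body": {"motion": [[3.3,0.25,0.1,0,0,-0.05,1],[6.6,0.5,0.2,0,0,-0.1,1],[9.76,0.78,0.4,0,0,-0.14,1],[9.76,0.78,0.4,0,0,-0.14,1],[9.76,0.78,0.4,0,0,-0.14,1]]}}

```text
clock: 1.65
position: [0.5572, -0.0655, 0.2194]
tool_rot: [-3.141, 0.0, 1.262]
force: [0.3, -0.5, -0.7]
grip_width: 0.0856
finger_force: 0.0
```

```bash
cat > meas.py <<'E'
from h import *
def meas(f=None):
    im,d,W,c=grab('wrist',f)
    hsv=cv2.cvtColor(im,cv2.COLOR_RGB2HSV); X=W
    g=(hsv[...,0]>65)&(hsv[...,0]<95)&(hsv[...,1]>100)&(abs(X[...,2]-.012)<.006)
    r=cv2.minAreaRect(X[g][:,:2].astype(np.float32)*1000); print('plate',r,g.sum(),np.median(X[g][:,2]))
    red=((hsv[...,0]<6)|(hsv[...,0]>174))&(hsv[...,1]>180)&(hsv[...,2]>100)
    n,l,s,ce=cv2.connectedComponentsWithStats(red.astype(np.uint8))
    for i in range(1,n):
        if s[i,4]>8:
            Q=X[l==i]; print('red',s[i],np.nanmean(Q,0).round(4),np.nanmin(Q,0).round(4),np.nanmax(Q,0).round(4))
    k=(X[...,2]>.094)&(hsv[...,2]<130)&(d>.15); 
    if k.any(): print('knob',k.sum(),np.nanmean(X[k],0).round(4),np.nanpercentile(X[k],5,axis=0),np.nanpercentile(X[k],95,axis=0))
    return im,d,W,c
E
python3 -c "
from meas import *
meas('w1.png'); delta([.558,-.064,.22],1.263)"
```

```text
plate ((615.9390258789062, -50.258697509765625), (232.72923278808594, 249.7117919921875), 72.62718963623047) 2882 0.012366470619320311
red [253 117  16  18 164] [ 0.5744 -0.0174  0.085 ] [ 0.5666 -0.0256  0.0374] [ 0.5827 -0.01    0.0891]
red [292 129   9  10  44] [ 0.6097 -0.0422  0.0377] [ 0.6062 -0.0479  0.0336] [ 0.6139 -0.0374  0.0395]
red [272 145  12  10  40] [ 0.5844 -0.0532  0.038 ] [ 0.5774 -0.0575  0.0368] [ 0.5915 -0.0498  0.0395]
knob 271 [ 0.592  -0.1141  0.1004] [ 0.58308307 -0.12455145  0.09539245] [ 0.60100134 -0.10635867  0.10226556]
shift cm [ 0.26  0.03 -0.05] rot [-0.001  0.    -0.003] at [ 0.557  -0.0664  0.2196] [-3.141  0.     1.26 ] F [ 0.25  0.3  -0.1 ] t 1.7
```

View pics/w1.png

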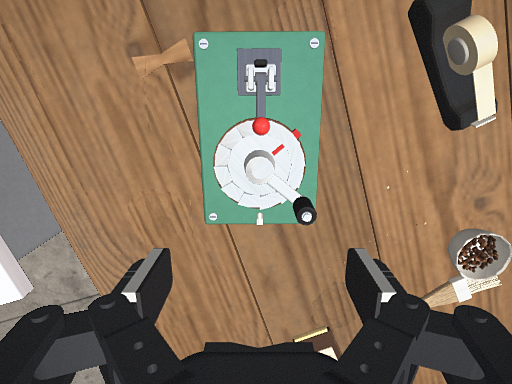

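The wrist view shows the ball (261,126), mark (297,134), pointer (260,218), knob (306,211) and pawl block (260,75). I'll refine with a restricted plate fit and a sphere fit.

```bash
cat > ref.py <<'E'
from h import *
from scipy.optimize import least_squares
im,d,X,c=grab('wrist')
hsv=cv2.cvtColor(im,cv2.COLOR_RGB2HSV); m=np.zeros(d.shape,bool); m[20:235,185:335]=1
g=(hsv[...,0]>65)&(hsv[...,0]<95)&(hsv[...,1]>80)&m
# pixel corners on plane z=.012
(cx,cy),wh,a=r=cv2.minAreaRect(np.argwhere(g)[:,::-1].astype(np.float32))
cn=[]
q=cv2.approxPolyDP(cv2.convexHull(np.argwhere(g)[:,::-1].astype(np.int32)),8,True)[:,0]
def ray(u,v,z):
    w=c['R'].T@np.array([(u-c['cx'])/c['fx'],(v-c['cy'])/c['fy'],1]); o=-c['R'].T@c['t']; return (o+w*(z-o[2])/w[2])
C=np.array([ray(u,v,.012)[:2] for u,v in q]); print(q.tolist(),C.round(4).tolist())
r=cv2.minAreaRect((C*1000).astype(np.float32)); print(r)
red=((hsv[...,0]<6)|(hsv[...,0]>174))&(hsv[...,1]>150)&(hsv[...,2]>80)&(X[...,2]>.07)&m
v,u=np.nonzero(red); print('ball px',u.mean(),v.mean(),red.sum(),ray((u.min()+u.max())/2,(v.min()+v.max())/2,.074).round(4))
P=X[red]; s=least_squares(lambda p:np.linalg.norm(P-p,axis=1)-.009,P.mean(0)-[0,0,.006],loss='soft_l1',f_scale=.001); print('ball',s.x.round(4),s.cost)
k=(X[...,2]>.06)&(hsv[...,2]<90)&m&(X[...,2]<.12); k[:180]=0
v,u=np.nonzero(k&(X[...,2]>.097)); print('knob top',ray((u.min()+u.max())/2,(v.min()+v.max())/2,.101).round(4),u.min(),u.max(),v.min(),v.max(),np.median(X[k][:,2]))
w=(hsv[...,1]<40)&(hsv[...,2]>190)&m; w[:212]=0; v,u=np.nonzero(w&(u.size>0)&(np.arange(512)[None]<285)&(np.arange(512)[None]>240)); print('pointer',u.mean(),v.min(),ray(u.mean(),v.min(),.036).round(4))
E
python3 ref.py
```

```text
[[323, 31], [314, 220], [206, 222], [193, 32]] [[0.671, 0.0528], [0.6039, -0.1646], [0.4647, -0.1229], [0.5326, 0.0962]]
((568.0546875, -34.85334777832031), (229.4574432373047, 145.3443603515625), 72.78478240966797)
ball px 260.5378151260504 124.6344537815126 238 [ 0.5748 -0.0181  0.074 ]
ball [ 0.5749 -0.0182  0.0796] 2.540044601487229e-05
knob top [ 0.5924 -0.1144  0.101 ] 296 316 204 223 0.09979538796228658
pointer 259.52542372881356 212 [ 0.5405 -0.1224  0.036 ]
```

```bash
python3 -c "
from h import *
delta([.5748,-.0181,.061],1.27)"
```

```text
shift cm [ 5.2   0.22 15.87] rot [-0.     0.001 -0.011] at [ 0.5569 -0.0668  0.2197] [-3.141e+00  1.000e-03  1.259e+00] F [0.18 0.55 0.23] t 1.75
```

>>> {"method": "play_rows", "body": {"motion": [[1.5,0.1,4,0,0,-0.01,0.5],[3.5,0.2,8,0,0,-0.01,0.3],[5,0.2,12,0,0,-0.01,0.2],[5.1,0.2,13,0,0,-0.01,0.2],[5.1,0.2,13,0,0,-0.01,0.2]]}}

```text
clock: 2.25
position: [0.5739, -0.0189, 0.089]
tool_rot: [-3.139, 0.001, 1.27]
force: [0.8, -0.2, 0.0]
grip_width: 0.0513
finger_force: 0.0
```

```bash
python3 -c "
from h import *
for i in range(2): delta([.5748,-.0181,.061],1.27); viewer.grab_frame('wrist')"
```

```text
shift cm [0.1  0.07 2.8 ] rot [-0.002  0.001  0.   ] at [ 0.5739 -0.0189  0.089 ] [-3.139e+00  1.000e-03  1.270e+00] F [ 0.78 -0.21  0.02] t 2.25
shift cm [ 0.1  -0.03  2.95] rot [ 0.     0.001 -0.   ] at [ 0.5748 -0.0192  0.0905] [3.142e+00 1.000e-03 1.270e+00] F [ 0.32 -0.7   0.71] t 2.3
```

>>> {"method": "play_rows", "body": {"motion": [[0.1,0,1.5,0,0,0,0.1],[0.1,0,2.9,0,0,0,0],[0.1,0,2.9,0,0,0,-0.3],[0.1,0,2.9,0,0,0,-0.5],[0.1,0,2.9,0,0,0,-0.7]], "squeeze": 20}}

```text
clock: 2.85
position: [0.5753, -0.017, 0.0612]
tool_rot: [3.141, -0.0, 1.271]
force: [-0.8, -0.3, 0.1]
grip_width: 0.0131
finger_force: 2.0
```

>>> {"method": "play_rows", "body": {"motion": [[0,0,0,0,0,0,-1],[0,0,0,0,0,0,-1],[0,0,0,0,0,0,-1],[0,0,0,0,0,0,-1],[0,0,0,0,0,0,-1]]}}

```text
clock: 3.35
position: [0.5751, -0.0169, 0.0608]
tool_rot: [3.142, -0.0, 1.271]
force: [0.5, -0.8, -0.1]
grip_width: 0.0002
finger_force: 0.0
```

Run:
```python
from h import *
delta([.5748,-.0181,.061],1.27)
# arc
a0=np.arctan2(.0796-.050,.0484-.095); r=.055
for s in np.linspace(0,1.8,13): print(round(s,2),np.round([100*r*(np.cos(a0-s)-np.cos(a0)),-100*r*(np.sin(a0-s)-np.sin(a0))],2))
```

```text
shift cm [-0.13  0.01 -0.02] rot [ 0.    -0.     0.001] at [ 0.5751 -0.0169  0.0608] [ 3.142 -0.     1.271] F [ 0.51 -0.79 -0.14] t 3.35
0.0 [ 0. -0.]
0.15 [ 0.49 -0.66]
0.3 [ 1.08 -1.24]
0.45 [ 1.74 -1.73]
0.6 [ 2.48 -2.11]
0.75 [ 3.26 -2.37]
0.9 [ 4.07 -2.52]
1.05 [ 4.89 -2.55]
1.2 [ 5.71 -2.45]
1.35 [ 6.5  -2.23]
1.5 [ 7.26 -1.89]
1.65 [ 7.95 -1.45]
1.8 [ 8.57 -0.9 ]
```

Run:
```python
from h import *
im,d,X,c=grab('wrist')
cv2.imwrite('pics/w2.png',im[:,:,::-1])
hsv=cv2.cvtColor(im,cv2.COLOR_RGB2HSV)
red=((hsv[...,0]<6)|(hsv[...,0]>174))&(hsv[...,1]>150)&(hsv[...,2]>80)
n,l,s,ce=cv2.connectedComponentsWithStats(red.astype(np.uint8))
for i in range(1,n):
  if s[i,4]>8: print(s[i],np.nanmean(X[l==i],0).round(4))
print(proj(c,observe()['position']))
```

```text
[309 224  15  19 169] [ 0.6095 -0.0395  0.0368]
[250 233  17   3  39] [ 0.5762 -0.0125  0.0734]
[287 250   8  10  43] [ 0.5886 -0.0484  0.041 ]
(np.float64(258.42279888506977), np.float64(232.17963871609567))
```

View pics/w2.png

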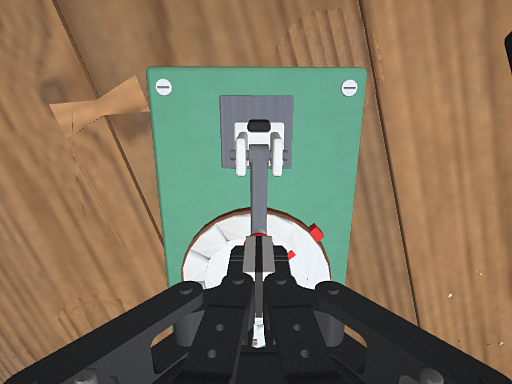

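Run:
```python
from h import *
im,d,X,c=grab('wrist')
for v in list(range(222,252,2)): print(v,d[v,258].round(3),X[v,258].round(4),X[v,250].round(4),im[v,258])
print(proj(c,[.5748,-.0181,.0796]),proj(c,[.559+.0136+.0015,-.064+.0439-.0005,.074]),c['t'],observe()['position'],observe()['grip_width'])
```

```text
222 0.185 [ 0.5762 -0.0123  0.0562] [ 0.5697 -0.0156  0.0444] [119 123 134]
224 0.185 [ 0.5759 -0.0135  0.0565] [ 0.5694 -0.0165  0.0454] [120 124 136]
226 0.186 [ 0.5754 -0.0148  0.0564] [ 0.5688 -0.0184  0.044 ] [121 126 138]
228 0.186 [ 0.575  -0.0162  0.0561] [ 0.5685 -0.0194  0.0449] [126 129 132]
230 0.183 [ 0.5751 -0.0161  0.0594] [ 0.5679 -0.0211  0.0442] [127 131 127]
232 0.18 [ 0.5751 -0.0161  0.0623] [ 0.5676 -0.0221  0.0451] [107  94  95]
234 0.168 [ 0.5763 -0.0121  0.0739] [ 0.5672 -0.0234  0.0453] [166  42  38]
236 0.152 [ 0.578  -0.0065  0.0887] [ 0.5743 -0.0051  0.0892] [ 9 24 31]
238 0.149 [ 0.5782 -0.0061  0.0919] [ 0.5741 -0.0056  0.0903] [30 27 32]
240 0.147 [ 0.5781 -0.0062  0.0937] [ 0.5743 -0.0054  0.093 ] [34 34 40]
242 0.146 [ 0.578  -0.0065  0.0953] [ 0.5745 -0.0049  0.0962] [35 34 35]
244 0.144 [ 0.5781 -0.0065  0.0975] [ 0.5744 -0.0053  0.0976] [28 29 28]
246 0.141 [ 0.5781 -0.0062  0.1   ] [ 0.5746 -0.005   0.1004] [33 31 32]
248 0.14 [ 0.5781 -0.0064  0.1016] [ 0.5746 -0.0052  0.1019] [31 31 33]
250 0.139 [ 0.578  -0.0067  0.1031] [ 0.5747 -0.005   0.1043] [31 31 35]
(np.float64(258.6191096475461), np.float64(248.7930825447763)) (np.float64(258.7298341884473), np.float64(248.1867069103778)) [-0.55441942  0.15167164  0.28617972] [ 0.57508156 -0.01692677  0.06079442] -0.0002928880234134803
```

The shut fingertips show at z≈0.087 although the TCP reads 0.061, and the ball slipped out from under them. I'll open and measure where the tips really are.

>>> {"method": "play_rows", "body": {"motion": [[0,0,0,0,0,0,-0.4],[0,0,0,0,0,0,-0.4],[0,0,0,0,0,0,-0.4],[0,0,0,0,0,0,-0.4],[0,0,0,0,0,0,-0.4]]}}

```text
clock: 3.95
position: [0.5751, -0.017, 0.0608]
tool_rot: [-3.142, -0.0, 1.271]
force: [0.6, 0.5, -0.6]
grip_width: 0.0259
finger_force: 0.0
```

Run:
```python
from h import *
im,d,X,c=grab('wrist'); o=observe()
R=Ro.from_euler('xyz',o['tool_rot']); T=R.inv().apply((X-o['position']).reshape(-1,3)).reshape(X.shape)
print(o['position'],o['grip_width'],o['force'])
hsv=cv2.cvtColor(im,cv2.COLOR_RGB2HSV)
red=((hsv[...,0]<6)|(hsv[...,0]>174))&(hsv[...,1]>150)&(hsv[...,2]>80)
n,l,s,ce=cv2.connectedComponentsWithStats(red.astype(np.uint8))
for i in range(1,n):
  if s[i,4]>8: print(s[i],np.nanmean(X[l==i],0).round(4),np.nanmax(X[l==i],0).round(4))
f=(T[...,2]<0.0)&(d<.2)&(np.abs(T[...,1])<.05)&(np.abs(T[...,0])<.02)
for lo in np.arange(-.045,.001,.003):
  k=f&(T[...,2]>lo)&(T[...,2]<lo+.003)
  if k.any(): print(lo.round(3),k.sum(),np.percentile(T[k],[2,50,98],axis=0).round(4).tolist())
b=im[180:330,170:350]; cv2.imwrite('pics/w3.png',cv2.resize(b[:,:,::-1],None,fx=4,fy=4))
```

```text
[ 0.57507594 -0.01696972  0.06078993] 0.026083092360869115 [ 0.14824261 -0.64255338 -0.08790505]
[309 224  15  18 166] [ 0.6095 -0.0395  0.0368] [ 0.614  -0.0349  0.0394]
[243 233  31  32 765] [ 0.5746 -0.0176  0.0799] [ 0.5826 -0.011   0.0845]
[276 257   7  10  41] [ 0.5795 -0.0534  0.0381] [ 0.5823 -0.0495  0.0394]
-0.045 228 [[-0.0029, -0.0258, -0.0449], [0.0073, 0.0127, -0.0436], [0.0115, 0.0257, -0.0421]]
-0.042 234 [[-0.0092, -0.0255, -0.0419], [0.0073, -0.0, -0.0405], [0.0115, 0.0253, -0.0391]]
-0.039 196 [[-0.0004, -0.0256, -0.0389], [0.0074, -0.0127, -0.0375], [0.0116, 0.0258, -0.0361]]
-0.036 187 [[-0.0101, -0.0253, -0.0359], [0.0073, -0.0128, -0.0347], [0.0115, 0.0251, -0.0331]]
-0.033 149 [[-0.0006, -0.0241, -0.033], [0.0106, 0.0127, -0.0317], [0.0115, 0.0246, -0.0302]]
-0.03 95 [[-0.0106, -0.0188, -0.03], [0.0106, 0.0128, -0.0288], [0.0114, 0.0188, -0.027]]
-0.027 36 [[-0.0043, -0.0145, -0.0268], [0.0023, 0.0128, -0.0255], [0.0077, 0.0129, -0.024]]
-0.024 218 [[-0.0077, -0.0049, -0.0231], [-0.003, 0.0003, -0.0218], [0.0018, 0.0046, -0.021]]
-0.021 322 [[-0.0099, -0.0074, -0.021], [-0.0004, -0.0008, -0.0197], [0.0038, 0.0069, -0.0181]]
-0.018 179 [[-0.0089, -0.0086, -0.018], [0.0027, -0.0008, -0.0169], [0.0054, 0.0081, -0.0151]]
-0.015 69 [[-0.0031, -0.0085, -0.0149], [0.004, 0.0008, -0.0139], [0.0055, 0.0088, -0.0122]]
-0.012 10 [[0.002, -0.0062, -0.012], [0.0044, -0.0006, -0.0116], [0.0051, 0.0058, -0.0103]]
-0.003 13 [[-0.0003, -0.0026, -0.0017], [0.0008, -0.0003, -0.0008], [0.0012, 0.0026, -0.0]]
```

View pics/w3.png

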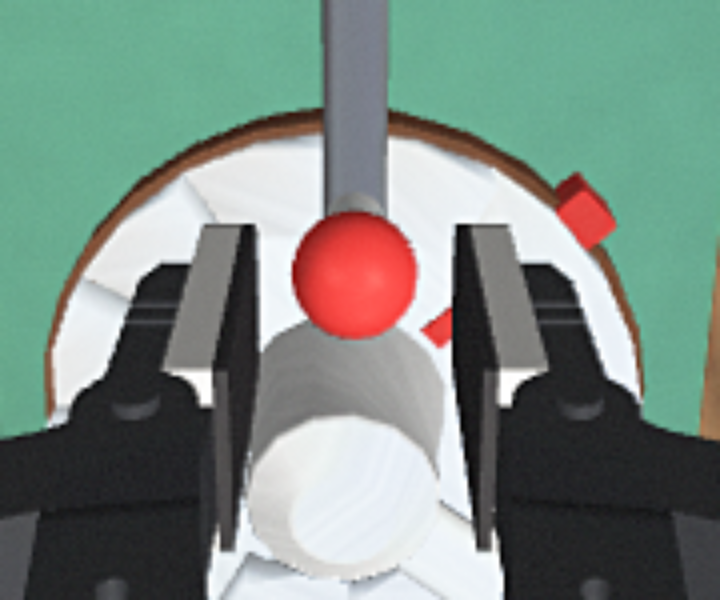

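The ball (centre z≈0.0755) sits between the pads, with the tips 25 mm behind the nominal TCP. The real tips therefore need 22 mm more descent and 3.5 mm back.

>>> {"method": "play_rows", "body": {"motion": [[-0.35,0,0.8,0,0,0,-0.4],[-0.35,0,1.5,0,0,0,-0.4],[-0.35,0,2.2,0,0,0,-0.4],[-0.35,0,2.2,0,0,0,-0.6],[-0.35,0,2.2,0,0,0,-0.8]]}}

```text
clock: 4.5
position: [0.5741, -0.02, 0.0385]
tool_rot: [-3.141, -0.0, 1.271]
force: [0.9, 0.7, -1.5]
grip_width: 0.0161
finger_force: 19.5
```

>>> {"method": "play_rows", "body": {"motion": [[0,0,0,0,0,0,-1],[0,0,0,0,0,0,-1],[0,0,0,0,0,0,-1],[0,0,0,0,0,0,-1],[0,0,0,0,0,0,-1]]}}

```text
clock: 5.0
position: [0.5741, -0.0199, 0.0389]
tool_rot: [3.142, -0.0, 1.271]
force: [1.8, 4.8, -2.9]
grip_width: 0.016
finger_force: 19.6
```

>>> {"method": "play_rows", "body": {"motion": [[0.41,0,-0.71,0,0,0,-1],[0.93,0,-1.35,0,0,0,-1],[1.53,0,-1.9,0,0,0,-1],[2.21,0,-2.35,0,0,0,-1],[2.95,0,-2.7,0,0,0,-1]]}}

```text
clock: 5.5
position: [0.5829, 0.0081, 0.0663]
tool_rot: [3.141, 0.0, 1.27]
force: [-0.3, -0.2, -3.3]
grip_width: 0.0163
finger_force: 19.5
```

Still holding; continuing over the top (shifts relative to s=0.75).

>>> {"method": "play_rows", "body": {"motion": [[0.78,0,-0.23,0,0,0,-1],[1.59,0,-0.35,0,0,0,-1],[2.41,0,-0.34,0,0,0,-1],[3.22,0,-0.21,0,0,0,-1],[4.0,0,0.04,0,0,0,-1]]}}

```text
clock: 6.0
position: [0.595, 0.047, 0.0654]
tool_rot: [3.141, -0.0, 1.271]
force: [0.3, -0.2, 2.5]
grip_width: 0.0162
finger_force: 20.3
```

>>> {"method": "play_rows", "body": {"motion": [[0.73,0,0.36,0,0,0,-1],[1.1,0,0.6,0,0,0,-1],[1.1,0,0.6,0,0,0,-0.6],[1.1,0,0.6,0,0,0,-0.3],[1.1,0,0.6,0,0,0,-0.1]]}}

```text
clock: 6.5
position: [0.5974, 0.056, 0.0592]
tool_rot: [-3.141, 0.001, 1.27]
force: [-1.3, 0.6, -1.0]
grip_width: 0.0381
finger_force: 0.0
```

Run:
```python
from meas import *
meas('w4.png'); delta([.559,-.064,.15],1.27)
```

```text
plate ((585.1707153320312, 21.96691131591797), (116.48316192626953, 147.5489501953125), 72.55409240722656) 1248 0.012194448419558062
red [242 235  36  36 569] [0.5992 0.0641 0.0963] [0.5911 0.054  0.0891] [0.608  0.0692 0.1017]
red [304 321   6   9  26] [ 0.607  -0.0376  0.0376] [ 0.605  -0.0419  0.0355] [ 0.6094 -0.0348  0.0388]
knob 12 [0.5893 0.0417 0.0972] [0.57615887 0.03074147 0.09437047] [0.61372187 0.05353003 0.10126389]
shift cm [-12.62  -0.13  -9.07] rot [-0.001  0.001  0.   ] at [0.5975 0.0561 0.0592] [-3.141e+00  1.000e-03  1.270e+00] F [ 0.   -0.14  0.15] t 6.55
```

View pics/w4.png

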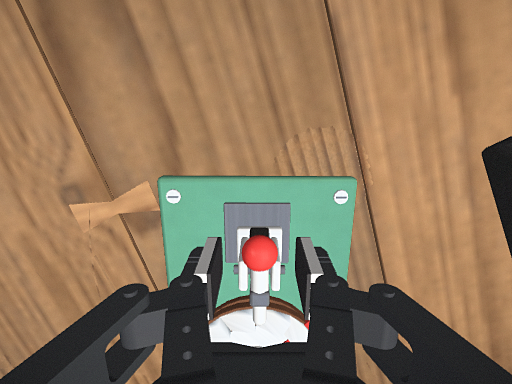

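The ball rests at 134 mm from the spindle, so the pawl is on its rest. Lifting off, then on to the knob.

>>> {"method": "play_rows", "body": {"motion": [[0,0,-4.5,0,0,0,0],[0,0,-9,0,0,0,0.2],[-4.5,0,-11,0,0,0,0.3],[-9,0,-12,0,0,0,0.3],[-13,0,-12,0,0,0,0.3]]}}

```text
clock: 7.05
position: [0.5591, -0.0699, 0.181]
tool_rot: [3.139, 0.0, 1.27]
force: [1.3, -1.6, -0.8]
grip_width: 0.0556
finger_force: 0.0
```

Run:
```python
from meas import *
im,d,X,c=meas()
hsv=cv2.cvtColor(im,cv2.COLOR_RGB2HSV)
k=(X[...,2]>.094)&(X[...,2]<.106)&(hsv[...,2]<120)
n,l,s,ce=cv2.connectedComponentsWithStats(k.astype(np.uint8))
for i in range(1,n):
  if s[i,4]>20:
    Q=X[l==i]; print(s[i],np.median(Q,0).round(4),((np.percentile(Q,3,axis=0)+np.percentile(Q,97,axis=0))/2).round(4))
delta([.5924,-.1144,.045],1.27)
```

```text
plate ((565.0813598632812, -41.8702392578125), (232.2823486328125, 148.17764282226562), 72.24138641357422) 3133 0.010993893028548678
red [247   0  23  23 323] [0.5981 0.0553 0.0936] [0.5896 0.0474 0.0883] [0.607  0.0634 0.0978]
red [292 128  10  11  51] [ 0.6069 -0.0478  0.0361] [ 0.6033 -0.053   0.0315] [ 0.611  -0.043   0.0375]
red [270 146  13  12  51] [ 0.5815 -0.0593  0.0369] [ 0.5746 -0.0638  0.0355] [ 0.5885 -0.0554  0.0388]
knob 603 [ 0.5816 -0.0851  0.1298] [ 0.52888552 -0.12942154  0.09660564] [0.59887121 0.03702198 0.21360623]
[252  34  13  14  55] [0.5898 0.0342 0.0987] [0.592  0.0357 0.0977]
[297 214  25  24 342] [ 0.5904 -0.1189  0.0998] [ 0.5907 -0.1214  0.0982]
shift cm [-2.43  4.51 13.52] rot [ 0.001  0.004 -0.006] at [ 0.5568 -0.077   0.18  ] [3.141 0.004 1.264] F [ 0.44 -9.96  1.52] t 7.1
```

Run:
```python
from h import *
for i in range(4): grab('wrist')
im,d,X,c=grab('wrist')
hsv=cv2.cvtColor(im,cv2.COLOR_RGB2HSV)
k=(X[...,2]>.094)&(X[...,2]<.106)&(hsv[...,2]<120)
n,l,s,ce=cv2.connectedComponentsWithStats(k.astype(np.uint8))
for i in range(1,n):
  if s[i,4]>20:
    Q=X[l==i]; print(s[i],np.median(Q,0).round(4),((np.percentile(Q,3,axis=0)+np.percentile(Q,97,axis=0))/2).round(4))
def ray(u,v,z):
    w=c['R'].T@np.array([(u-c['cx'])/c['fx'],(v-c['cy'])/c['fy'],1]); o=-c['R'].T@c['t']; return (o+w*(z-o[2])/w[2])
s=s[np.argmax(s[:,4]*(s[:,1]>150)*(s[:,4]<5000))]; print(ray(s[0]+s[2]/2-.5,s[1]+s[3]/2-.5,.101))
red=((hsv[...,0]<6)|(hsv[...,0]>174))&(hsv[...,1]>150)&(hsv[...,2]>80); red[60:]=0
print('ball',np.nanmean(X[red],0),np.nanmax(X[red],0))
delta([.5924,-.1144,.045],1.27)
```

```text
[253  38  13  15  67] [0.5923 0.0429 0.1   ] [0.5938 0.0442 0.0986]
[298 217  25  24 347] [ 0.5934 -0.1099  0.1007] [ 0.5937 -0.1128  0.0987]
[ 0.59359613 -0.11142723  0.101     ]
ball [0.60016474 0.06394323 0.09486764] [0.60875029 0.09615796 0.09944445]
shift cm [-3.6   4.55 13.43] rot [-0.    -0.001  0.002] at [ 0.5595 -0.0666  0.1793] [-3.141e+00 -1.000e-03  1.272e+00] F [1.05 0.47 0.61] t 7.35
```

>>> {"method": "play_rows", "body": {"motion": [[-2,2.7,2,0,0,0,0.3],[-3.5,4.65,5,0,0,0,0.2],[-3.5,4.65,9,0,0,0,0.1],[-3.5,4.65,12,0,0,0,0],[-3.5,4.65,13.4,0,0,0,-0.2]]}}

```text
clock: 7.85
position: [0.5924, -0.1132, 0.0425]
tool_rot: [-3.138, -0.0, 1.273]
force: [0.3, -0.1, 0.9]
grip_width: 0.0343
finger_force: 0.0
```

>>> {"method": "play_rows", "body": {"motion": [[0,0,0,0,0,0,-0.4],[0,0,0,0,0,0,-1],[0,0,0,0,0,0,-1],[0,0,0,0,0,0,-1],[0,0,0,0,0,0,-1]], "squeeze": 25}}

```text
clock: 8.35
position: [0.5932, -0.1142, 0.0456]
tool_rot: [-3.141, -0.0, 1.271]
force: [2.7, 1.3, -27.2]
grip_width: 0.0211
finger_force: 26.1
```

Run:
```python
from h import *
grab('wrist','w5.png')
delta([.594,-.1135,.045],1.27)
S=np.array([.559,-.064]);u=np.array([.296,.955]);x=np.array([.955,-.296])
p=observe()['position'][:2]-S; print('knob w',p@x,p@u,np.hypot(*p),np.degrees(np.arctan2(p@u,p@x)))
```

```text
shift cm [0.09 0.06 0.06] rot [-0.001 -0.     0.001] at [ 0.5932 -0.1142  0.0456] [-3.141 -0.     1.271] F [  2.68   1.66 -27.17] t 8.4
knob w 0.04752367334774041 -0.03782959889412471 0.06075280335236754 -38.52034664814579
```

>>> {"method": "play_rows", "body": {"motion": [[0,0,0.05,0,0,0,-1],[0,0,0.1,0,0,0,-1],[0,0,0.1,0,0,0,-1],[0,0,0.1,0,0,0,-1],[0,0,0.1,0,0,0,-1]]}}

```text
clock: 8.9
position: [0.5934, -0.1143, 0.0453]
tool_rot: [-3.141, -0.0, 1.271]
force: [-5.1, 3.6, -6.9]
grip_width: 0.0213
finger_force: 28.3
```

>>> {"method": "play_rows", "body": {"motion": [[-0.3,-0.25,0,0,0,0,-1],[-0.61,-0.55,0,0,0,0,-1],[-0.88,-0.86,0,0,0,0,-1],[-1.14,-1.18,0,0,0,0,-1],[-1.14,-1.18,0,0,0,0,-1]], "squeeze": 30}}

```text
clock: 9.4
position: [0.579, -0.1214, 0.0453]
tool_rot: [3.141, -0.001, 1.271]
force: [-2.3, 5.5, -9.0]
grip_width: 0.021
finger_force: 30.0
```

```bash
cat > st.py <<'E'
from h import *
S=np.array([.559,-.064]);u=np.array([.296,.955]);x=np.array([.955,-.296])
o=observe(); p=o['position'][:2]-S; f=o['force'][:2]
th=np.arctan2(p@u,p@x); er=np.array([np.cos(th),np.sin(th)]); fw=np.array([f@x,f@u])
print('xw,yw',(p@x).round(4),(p@u).round(4),'r',np.hypot(*p).round(4),'th',np.degrees(th).round(2),'Frad',(fw@er).round(2),'Fccw',(fw@[-er[1],er[0]]).round(2),'Fz',o['force'][2].round(1),o['grip_width'].round(4),o['clock'])
E
python3 st.py
```

```text
Traceback (most recent call last):
  File "st.py", line 5, in <module>
    print('xw,yw',(p@x).round(4),(p@u).round(4),'r',np.hypot(*p).round(4),'th',np.degrees(th).round(2),'Frad',(fw@er).round(2),'Fccw',(fw@[-er[1],er[0]]).round(2),'Fz',o['force'][2].round(1),o['grip_width'].round(4),o['clock'])
                                                                                                                                                                                               ^^^^^^^^^^^^^^^^^^^^^
AttributeError: 'float' object has no attribute 'round'
```

>>> {"method": "play_rows", "body": {"motion": [[-0.46,-0.73,0,0,0,0,-1],[-0.82,-1.52,0,0,0,0,-1],[-1.07,-2.35,0,0,0,0,-1],[-1.19,-3.2,0,0,0,0,-1],[-1.19,-3.2,0,0,0,0,-1]]}}

```text
clock: 9.9
position: [0.5447, -0.1232, 0.0453]
tool_rot: [3.141, -0.001, 1.271]
force: [-1.6, 6.0, -10.6]
grip_width: 0.021
finger_force: 30.5
```

```bash
sed -i "s/o\['grip_width'\].round(4)/o['grip_width']/" st.py
python3 st.py
```

```text
xw,yw 0.0038 -0.0608 r 0.0609 th -86.38 Frad -5.45 Fccw -3.0 Fz -10.6 0.021013042570307207 9.9
```

>>> {"method": "play_rows", "body": {"motion": [[0,-0.87,0,0,0,0,-1],[0.11,-1.72,0,0,0,0,-1],[0.34,-2.56,0,0,0,0,-1],[0.69,-3.35,0,0,0,0,-1],[1.14,-4.09,0,0,0,0,-1]]}}

```text
clock: 10.4
position: [0.5102, -0.1012, 0.0454]
tool_rot: [3.139, -0.0, 1.271]
force: [6.1, -0.8, -16.0]
grip_width: 0.0208
finger_force: 30.2
```

```bash
python3 st.py
```

```text
xw,yw -0.0356 -0.05 r 0.0614 th -125.45 Frad -4.38 Fccw 4.38 Fz -16.0 0.020809904080108573 10.4
```

>>> {"method": "play_rows", "body": {"motion": [[0.58,-0.7,0.03,0,0,0,-1],[1.26,-1.3,0.05,0,0,0,-1],[2.02,-1.8,0.05,0,0,0,-1],[2.82,-2.18,0.05,0,0,0,-1],[3.65,-2.43,0.05,0,0,0,-1]]}}

```text
clock: 10.9
position: [0.4969, -0.0589, 0.045]
tool_rot: [3.14, 0.001, 1.27]
force: [-2.1, -4.7, 10.8]
grip_width: 0.021
finger_force: 32.8
```

```bash
python3 st.py
python3 - <<'E'
from h import *
for i in range(3): grab('wrist')
grab('wrist','w6.png')
im,d,X,c=grab('top','top2.png')
hsv=cv2.cvtColor(im,cv2.COLOR_RGB2HSV)
E
python3 st.py
```

```text
xw,yw -0.0608 -0.0135 r 0.0623 th -167.44 Frad 1.68 Fccw 4.86 Fz 10.8 0.021015822495005984 10.9
xw,yw -0.061 -0.0125 r 0.0623 th -168.42 Frad 5.34 Fccw -3.88 Fz 13.0 0.021078174104229876 11.15
```

View pics/w6.png

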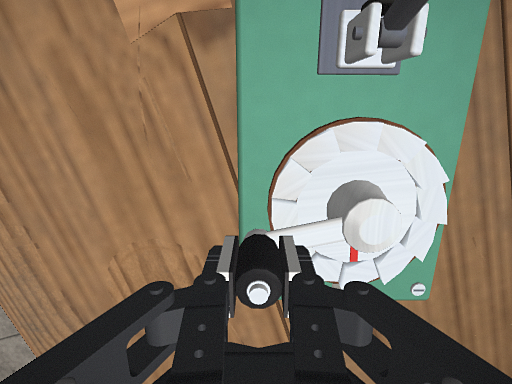

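The inner red mark (354,254) points toward the pointer, with the drum near 0.03. Releasing, lifting and measuring.

>>> {"method": "play_rows", "body": {"motion": [[0,0,-0.05,0,0,0,-0.5],[0,0,-0.05,0,0,0,0],[0,0,-3,0,0,0,0],[0,0,-7,0,0,0,0],[0,0,-11,0,0,0,0]]}}

```text
clock: 11.65
position: [0.4964, -0.0588, 0.1554]
tool_rot: [-3.141, -0.0, 1.271]
force: [0.5, -0.4, 0.5]
grip_width: 0.0426
finger_force: 0.0
```

>>> {"method": "play_rows", "body": {"motion": [[2,3,0,0,0,0,0],[4.2,5.5,-0.5,0,0,0,0],[4.2,5.7,-0.5,0,0,0,0],[4.2,5.7,-0.5,0,0,0,0],[4.2,5.7,-0.5,0,0,0,0]]}}

```text
clock: 12.15
position: [0.5628, -0.0361, 0.1587]
tool_rot: [-3.141, 0.001, 1.27]
force: [-0.8, 0.2, 0.2]
grip_width: 0.0426
finger_force: 0.0
```

Run:
```python
from h import *
for i in range(3): grab('wrist')
im,d,X,c=grab('wrist','w7.png')
hsv=cv2.cvtColor(im,cv2.COLOR_RGB2HSV)
S=np.array([.559,-.064]);u_=np.array([.296,.955]);x_=np.array([.955,-.296])
def show(t,P):
    p=P[:2]-S; print(t,P.round(4),'w',(p@x_).round(4),(p@u_).round(4),'ang',np.degrees(np.arctan2(p@u_,p@x_)).round(2))
red=((hsv[...,0]<6)|(hsv[...,0]>174))&(hsv[...,1]>150)&(hsv[...,2]>80)
n,l,s,ce=cv2.connectedComponentsWithStats(red.astype(np.uint8))
for i in range(1,n):
  if s[i,4]>10: show('red%s'%s[i],np.nanmean(X[l==i],0)); 
k=(X[...,2]>.094)&(X[...,2]<.106)&(hsv[...,2]<120)
n,l,s,ce=cv2.connectedComponentsWithStats(k.astype(np.uint8))
def ray(u,v,z):
    w=c['R'].T@np.array([(u-c['cx'])/c['fx'],(v-c['cy'])/c['fy'],1]); o=-c['R'].T@c['t']; return (o+w*(z-o[2])/w[2])
for i in range(1,n):
  if s[i,4]>40: show('k%s'%s[i],ray(s[i,0]+s[i,2]/2-.5,s[i,1]+s[i,3]/2-.5,.101))
delta([.559+.134*.296+.0015,-.064+.134*.955,.0],1.27)
```

```text
red[255  43  25  25 464] [0.6003 0.0641 0.0936] w 0.0015 0.1345 ang 89.35
red[262 232   4   7  28] [ 0.5506 -0.0945  0.0381] w 0.001 -0.0316 ang -88.12
red[260 255  10   3  24] [ 0.5449 -0.1189  0.0379] w 0.0028 -0.0566 ang -87.17
k[260  80  14  24  60] [0.5928 0.0404 0.101 ] w 0.0013 0.1097 ang 89.3
k[179 233  24  23 271] [ 0.4983 -0.0555  0.101 ] w -0.0605 -0.0098 ang -170.77
shift cm [10.66  0.58 15.89] rot [-0.  0.  0.] at [ 0.5631 -0.0362  0.159 ] [-3.142  0.     1.27 ] F [0.37 0.46 0.66] t 12.35
```

View pics/w7.png

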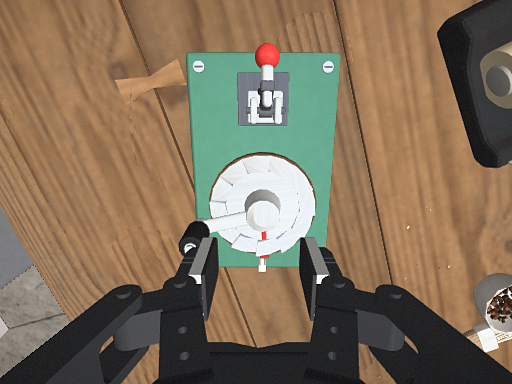

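Mark is at -87.6° and knob at -170.8°, so the drum is about 0.02 and step 2 is met. Now grasp the ball at its rest (y_w 134 mm).

>>> {"method": "play_rows", "body": {"motion": [[3.6,0.2,0,0,0,0,0],[7.6,0.4,1,0,0,0,0],[10.6,0.58,4,0,0,0,0],[10.6,0.58,8.5,0,0,0,-0.1],[10.6,0.58,10.5,0,0,0,-0.3]]}}

```text
clock: 12.85
position: [0.5986, 0.0644, 0.0506]
tool_rot: [-3.138, 0.001, 1.272]
force: [-0.1, -0.8, 0.8]
grip_width: 0.0298
finger_force: 0.0
```

>>> {"method": "play_rows", "body": {"motion": [[0,0,0,0,0,0,-0.4],[0,0,0,0,0,0,-0.7],[0,0,0,0,0,0,-1],[0,0,0,0,0,0,-1],[0,0,0,0,0,0,-1]], "squeeze": 20}}

```text
clock: 13.35
position: [0.6, 0.0624, 0.0551]
tool_rot: [3.141, 0.001, 1.269]
force: [-4.8, -4.1, -6.6]
grip_width: 0.0163
finger_force: 19.6
```

```bash
python3 st.py; python3 -c "
from h import *
delta([.6001,.0636,.054],1.27)"
```

```text
xw,yw 0.0018 0.1328 r 0.1329 th 89.23 Frad -5.35 Fccw 3.28 Fz -6.6 0.01627756235372367 13.35
shift cm [ 0.12 -0.03  0.11] rot [ 0.     0.001 -0.001] at [0.6    0.0624 0.0551] [3.141e+00 1.000e-03 1.269e+00] F [-4.78 -4.08 -6.65] t 13.35
```

>>> {"method": "play_rows", "body": {"motion": [[-0.62,0,-0.54,0,0,0,-1],[-1.31,0,-0.97,0,0,0,-1],[-2.07,0,-1.3,0,0,0,-1],[-2.86,0,-1.51,0,0,0,-1],[-3.67,0,-1.6,0,0,0,-1]]}}

```text
clock: 13.85
position: [0.5897, 0.0285, 0.0708]
tool_rot: [3.141, -0.001, 1.271]
force: [-3.7, 2.4, 0.9]
grip_width: 0.0159
finger_force: 20.0
```

>>> {"method": "play_rows", "body": {"motion": [[-0.82,0,0.04,0,0,0,-1],[-1.62,0,0.19,0,0,0,-1],[-2.39,0,0.46,0,0,0,-1],[-3.11,0,0.85,0,0,0,-1],[-3.77,0,1.34,0,0,0,-1]]}}

```text
clock: 14.35
position: [0.5781, -0.0083, 0.0565]
tool_rot: [3.141, 0.0, 1.27]
force: [-4.3, 1.1, 1.7]
grip_width: 0.016
finger_force: 21.0
```

>>> {"method": "play_rows", "body": {"motion": [[-0.2,0,0.2,0,0,0,-1],[-0.39,0,0.37,0,0,0,-1],[-0.39,0,0.37,0,0,0,-0.5],[-0.39,0,0.37,0,0,0,-0.1],[-0.39,0,0.37,0,0,0,0]]}}

```text
clock: 14.85
position: [0.5777, -0.0108, 0.053]
tool_rot: [3.141, -0.0, 1.271]
force: [0.2, 0.6, -0.5]
grip_width: 0.0431
finger_force: 0.0
```

>>> {"method": "play_rows", "body": {"motion": [[0,0,0,0,0,0,0],[0,0,-2,0,0,0,0],[0,0,-5,0,0,0,0],[-2,0,-8.5,0,0,0,0],[-3,0,-8.5,0,0,0,0]]}}

```text
clock: 15.35
position: [0.5702, -0.0408, 0.1418]
tool_rot: [3.136, -0.001, 1.27]
force: [0.7, -0.4, 0.2]
grip_width: 0.043
finger_force: 0.0
```

```bash
cat > look.py <<'E'
from h import *
import sys
for i in range(3): grab('wrist')
im,d,X,c=grab('wrist',sys.argv[1])
hsv=cv2.cvtColor(im,cv2.COLOR_RGB2HSV)
S=np.array([.559,-.064]);u_=np.array([.296,.955]);x_=np.array([.955,-.296])
def show(t,P,m=0):
    p=P[:2]-S; print(t,P.round(4),'w',(p@x_).round(4),(p@u_).round(4),'ang',np.degrees(np.arctan2(p@u_,p@x_)).round(2),m)
red=((hsv[...,0]<6)|(hsv[...,0]>174))&(hsv[...,1]>150)&(hsv[...,2]>80)
n,l,s,ce=cv2.connectedComponentsWithStats(red.astype(np.uint8))
for i in range(1,n):
  if s[i,4]>10: show('red%s'%s[i],np.nanmean(X[l==i],0),np.nanpercentile(X[l==i],98,axis=0)[2]); 
k=(X[...,2]>.094)&(X[...,2]<.106)&(hsv[...,2]<120)
n,l,s,ce=cv2.connectedComponentsWithStats(k.astype(np.uint8))
def ray(u,v,z):
    w=c['R'].T@np.array([(u-c['cx'])/c['fx'],(v-c['cy'])/c['fy'],1]); o=-c['R'].T@c['t']; return (o+w*(z-o[2])/w[2])
for i in range(1,n):
  if s[i,4]>40: show('k%s'%s[i],ray(s[i,0]+s[i,2]/2-.5,s[i,1]+s[i,3]/2-.5,.101))
E
python3 look.py w8.png; python3 -c "
from h import *
delta([.4976,-.0565,.045],1.27)"
```

```text
red[247 160  23  23 402] [ 0.5752 -0.0146  0.0861] w 0.0009 0.0519 ang 89.02 0.08941514274141821
red[256 239   4   8  29] [ 0.5502 -0.0943  0.0374] w 0.0006 -0.0315 ang -88.91 0.03877394556872462
red[254 263  10   4  28] [ 0.5446 -0.1182  0.0375] w 0.0023 -0.0561 ang -87.63 0.03857173932043737
k[163 242  27  28 332] [ 0.4978 -0.0555  0.101 ] w -0.061 -0.01 ang -170.73 0
shift cm [-3.72 -6.22  9.22] rot [-0.001  0.     0.001] at [ 0.5681 -0.0394  0.1371] [-3.141  0.     1.271] F [ 0.07  0.28 -0.02] t 15.55
```

Ball top at 89 mm, so swing is about 0.11: the pawl lies on a slope in the gap. Now regrasp the knob.

>>> {"method": "play_rows", "body": {"motion": [[-2,-3,0,0,0,0,0],[-3.75,-6.2,1,0,0,0,0],[-3.75,-6.2,5,0,0,0,0],[-3.75,-6.2,8.2,0,0,0,0],[-3.75,-6.2,9.2,0,0,0,0]]}}

```text
clock: 16.05
position: [0.4962, -0.0562, 0.0427]
tool_rot: [-3.137, 0.001, 1.272]
force: [-0.0, 0.9, 1.5]
grip_width: 0.0427
finger_force: 0.0
```

>>> {"method": "play_rows", "body": {"motion": [[0,0,0,0,0,0,0],[0,0,0,0,0,0,0],[0,0,0,0,0,0,0],[0,0,0,0,0,0,-0.2],[0,0,0,0,0,0,-0.3]]}}

```text
clock: 16.55
position: [0.4985, -0.0573, 0.0465]
tool_rot: [3.14, -0.0, 1.271]
force: [-0.4, -0.3, -0.9]
grip_width: 0.0298
finger_force: 0.0
```

```bash
python3 st.py; python3 -c "
from h import *
delta([.4976,-.0562,.0455],1.27)"
```

```text
xw,yw -0.0598 -0.0115 r 0.0609 th -169.11 Frad 0.39 Fccw 0.31 Fz -0.9 0.02982390731803706 16.55
shift cm [ 0.08 -0.11  0.1 ] rot [ 0.001 -0.     0.001] at [ 0.4985 -0.0573  0.0465] [ 3.14  -0.     1.271] F [-0.42 -0.26 -0.91] t 16.55
```

>>> {"method": "play_rows", "body": {"motion": [[0,-0.1,0,0,0,0,-0.4],[0,-0.1,0,0,0,0,-1],[0,-0.1,0,0,0,0,-1],[0,-0.1,0,0,0,0,-1],[0,-0.1,0,0,0,0,-1]], "squeeze": 30}}

```text
clock: 17.05
position: [0.4973, -0.057, 0.0461]
tool_rot: [3.141, 0.0, 1.271]
force: [-1.7, 0.5, 6.8]
grip_width: 0.021
finger_force: 29.1
```

```bash
for i in 1 2 3; do python3 -c "
from h import *
viewer.grab_frame('top')"; python3 st.py; done
```

```text
xw,yw -0.0611 -0.0116 r 0.0621 th -169.27 Frad 1.43 Fccw -0.8 Fz 7.1 0.021079135817612484 17.1
xw,yw -0.061 -0.0116 r 0.0621 th -169.28 Frad 1.85 Fccw 1.31 Fz 7.0 0.02125869699299779 17.15
xw,yw -0.0611 -0.0116 r 0.0622 th -169.29 Frad 1.26 Fccw -0.03 Fz 7.0 0.021109080326409443 17.2
```

```bash
cat > ball.py <<'E'
from h import *
from scipy.optimize import least_squares
for _ in range(2):
    im,d,X,c=grab('wrist','w9.png')
    hsv=cv2.cvtColor(im,cv2.COLOR_RGB2HSV)
    red=((hsv[...,0]<6)|(hsv[...,0]>174))&(hsv[...,1]>150)&(hsv[...,2]>60)&(X[...,2]>.065)&(X[...,2]<.1)
    P=X[red]; v,u=np.nonzero(red)
    s=least_squares(lambda p:np.linalg.norm(P-p,axis=1)-.009,P.mean(0)-[0,0,.006],loss='soft_l1',f_scale=.0005)
    p=s.x; q=(p[:2]-[.559,-.064])@[.296,.955]
    print(len(P),'ball',p.round(4),'yw',q.round(4),'px',u.min(),u.max(),v.min(),v.max(),'swing',(2.686-np.arctan2(p[2]-.050,q-.095)).round(3))
E
python3 ball.py; python3 st.py
```

```text
1442 ball [ 0.5749 -0.0171  0.0803] yw 0.0495 px 380 424 117 157 swing 0.132
1434 ball [ 0.5749 -0.017   0.0803] yw 0.0496 px 380 424 117 157 swing 0.133
xw,yw -0.061 -0.0115 r 0.0621 th -169.29 Frad 0.43 Fccw 0.45 Fz 7.5 0.020858865578795002 17.3
```

>>> {"method": "play_rows", "body": {"motion": [[0.15,-0.02,0,0,0,0,-1],[0.3,-0.04,0,0,0,0,-1],[0.45,-0.06,0,0,0,0,-1],[0.59,-0.07,0,0,0,0,-1],[0.59,-0.07,0,0,0,0,-1]]}}

```text
clock: 17.8
position: [0.498, -0.0514, 0.0461]
tool_rot: [-3.141, 0.001, 1.27]
force: [-3.4, -1.3, 9.1]
grip_width: 0.0213
finger_force: 29.2
```

```bash
python3 st.py; python3 ball.py; python3 st.py
```

```text
xw,yw -0.062 -0.006 r 0.0623 th -174.47 Frad 3.09 Fccw 1.97 Fz 9.1 0.02134722240702047 17.8
1357 ball [ 0.5746 -0.0178  0.079 ] yw 0.0487 px 379 423 132 170 swing 0.104
1357 ball [ 0.5747 -0.0179  0.079 ] yw 0.0487 px 379 423 132 170 swing 0.104
xw,yw -0.062 -0.006 r 0.0623 th -174.47 Frad 3.92 Fccw 3.06 Fz 9.4 0.02106087843409164 17.9
```

>>> {"method": "play_rows", "body": {"motion": [[0.15,0,0,0,0,0,-1],[0.3,-0.01,0,0,0,0,-1],[0.45,-0.02,0,0,0,0,-1],[0.59,-0.02,0,0,0,0,-1],[0.59,-0.02,0,0,0,0,-1]]}}

```text
clock: 18.4
position: [0.4992, -0.0456, 0.0461]
tool_rot: [-3.141, 0.001, 1.27]
force: [-5.9, -1.7, 10.5]
grip_width: 0.0212
finger_force: 29.3
```

```bash
python3 st.py; python3 ball.py; python3 st.py
```

```text
xw,yw -0.0625 -0.0001 r 0.0625 th -179.9 Frad 5.18 Fccw 3.38 Fz 10.5 0.021226603699188527 18.4
1282 ball [ 0.5744 -0.0186  0.0776] yw 0.0479 px 378 419 147 184 swing 0.075
1281 ball [ 0.5744 -0.0186  0.0777] yw 0.0479 px 378 419 147 184 swing 0.075
xw,yw -0.0625 -0.0001 r 0.0625 th -179.93 Frad 5.08 Fccw 2.08 Fz 10.9 0.02117270685762973 18.5
```

>>> {"method": "play_rows", "body": {"motion": [[0.08,-0.01,0,0,0,0,-1],[0.16,-0.01,0,0,0,0,-1],[0.24,-0.02,0,0,0,0,-1],[0.3,-0.02,0.02,0,0,0,-1],[0.3,-0.02,0.02,0,0,0,-1]]}}

```text
clock: 19.0
position: [0.5001, -0.0427, 0.0461]
tool_rot: [-3.141, 0.001, 1.27]
force: [-5.4, -1.2, 13.7]
grip_width: 0.0211
finger_force: 29.8
```

```bash
python3 st.py; python3 ball.py; python3 st.py
```

```text
xw,yw -0.0625 0.0029 r 0.0626 th 177.36 Frad 4.63 Fccw 2.99 Fz 13.7 0.021077824633131757 19.0
1247 ball [ 0.5743 -0.019   0.0769] yw 0.0475 px 376 417 154 191 swing 0.06
1248 ball [ 0.5743 -0.019   0.077 ] yw 0.0475 px 376 417 154 191 swing 0.06
xw,yw -0.0625 0.0029 r 0.0626 th 177.36 Frad 4.41 Fccw 3.04 Fz 14.4 0.021131539637014654 19.1
```

>>> {"method": "play_rows", "body": {"motion": [[0.01,0,-0.02,0,0,0,-1],[0.02,0,-0.04,0,0,0,-1],[0.03,0,-0.05,0,0,0,-1],[0.04,0,-0.05,0,0,0,-1],[0.05,0,-0.05,0,0,0,-1]]}}

```text
clock: 19.6
position: [0.5003, -0.0422, 0.0462]
tool_rot: [-3.141, 0.0, 1.27]
force: [-3.7, -3.0, 7.1]
grip_width: 0.0213
finger_force: 29.3
```

```bash
python3 st.py; python3 ball.py; python3 st.py
```

```text
xw,yw -0.0625 0.0035 r 0.0626 th 176.84 Frad 2.4 Fccw 4.09 Fz 7.1 0.021277267290787587 19.6
1240 ball [ 0.5743 -0.019   0.0768] yw 0.0475 px 376 417 155 192 swing 0.058
1237 ball [ 0.5743 -0.0191  0.0769] yw 0.0474 px 376 417 155 192 swing 0.058
xw,yw -0.0626 0.0035 r 0.0627 th 176.79 Frad 3.42 Fccw 3.49 Fz 6.5 0.021259782942306897 19.7
```

>>> {"method": "play_rows", "body": {"motion": [[0.02,0,0,0,0,0,-1],[0.04,0,0,0,0,0,-1],[0.06,0,0,0,0,0,-1],[0.08,0,0,0,0,0,-1],[0.1,0,0,0,0,0,-1]]}}

```text
clock: 20.2
position: [0.5006, -0.0412, 0.0462]
tool_rot: [-3.141, 0.0, 1.271]
force: [-3.2, -2.4, 6.7]
grip_width: 0.0211
finger_force: 29.3
```

```bash
python3 st.py; python3 ball.py; python3 st.py
```

```text
xw,yw -0.0625 0.0045 r 0.0627 th 175.89 Frad 2.11 Fccw 3.41 Fz 6.7 0.021116480029458706 20.2
1216 ball [ 0.5742 -0.0192  0.0766] yw 0.0473 px 376 416 158 194 swing 0.053
1219 ball [ 0.5743 -0.0192  0.0765] yw 0.0473 px 375 416 158 194 swing 0.052
xw,yw -0.0625 0.0045 r 0.0627 th 175.85 Frad 2.67 Fccw 2.45 Fz 6.5 0.021624812026344205 20.3
```

>>> {"method": "play_rows", "body": {"motion": [[0.01,0,0,0,0,0,-1],[0.02,0,0,0,0,0,-1],[0.03,0,0,0,0,0,-1],[0.04,0,0,0,0,0,-1],[0.05,0,0,0,0,0,-1]]}}

```text
clock: 20.8
position: [0.5008, -0.0407, 0.0462]
tool_rot: [-3.141, 0.0, 1.271]
force: [-3.5, -3.1, 6.9]
grip_width: 0.021
finger_force: 29.3
```

```bash
python3 st.py; python3 ball.py; python3 st.py
```

```text
xw,yw -0.0625 0.005 r 0.0627 th 175.4 Frad 2.11 Fccw 4.2 Fz 6.9 0.021009755108262442 20.8
1223 ball [ 0.5743 -0.0193  0.0764] yw 0.0472 px 375 416 159 195 swing 0.05
1223 ball [ 0.5742 -0.0193  0.0765] yw 0.0472 px 375 416 159 195 swing 0.05
xw,yw -0.0625 0.005 r 0.0627 th 175.39 Frad 3.09 Fccw 3.36 Fz 6.3 0.021194360583198485 20.9
```

>>> {"method": "play_rows", "body": {"motion": [[0.01,0,0,0,0,0,-1],[0.02,0,0,0,0,0,-1],[0.03,0,0,0,0,0,-1],[0.04,0,0,0,0,0,-1],[0.05,0,0,0,0,0,-1]]}}

```text
clock: 21.4
position: [0.5009, -0.0402, 0.0462]
tool_rot: [-3.141, 0.0, 1.271]
force: [-4.5, -2.7, 6.7]
grip_width: 0.0212
finger_force: 29.3
```

```bash
python3 st.py; python3 ball.py; python3 st.py
```

```text
xw,yw -0.0625 0.0055 r 0.0628 th 174.95 Frad 3.08 Fccw 4.23 Fz 6.7 0.021241268110953483 21.4
1211 ball [ 0.5742 -0.0193  0.0763] yw 0.0472 px 375 415 160 196 swing 0.048
1212 ball [ 0.5742 -0.0194  0.0763] yw 0.0471 px 375 415 160 196 swing 0.047
xw,yw -0.0625 0.0055 r 0.0627 th 174.93 Frad 1.18 Fccw 3.45 Fz 6.4 0.021595213136737113 21.5
```

>>> {"method": "play_rows", "body": {"motion": [[0.01,0,0,0,0,0,-1],[0.02,0,0,0,0,0,-1],[0.03,0,0,0,0,0,-1],[0.04,0,0,0,0,0,-1],[0.05,0,0,0,0,0,-1]]}}

```text
clock: 22.0
position: [0.5011, -0.0397, 0.0461]
tool_rot: [-3.141, 0.0, 1.271]
force: [-3.4, -2.9, 6.1]
grip_width: 0.0212
finger_force: 29.3
```

```bash
python3 st.py; python3 ball.py; python3 st.py
```

```text
xw,yw -0.0625 0.006 r 0.0628 th 174.49 Frad 1.99 Fccw 4.01 Fz 6.1 0.021169016509605034 22.0
1205 ball [ 0.5742 -0.0194  0.0761] yw 0.0471 px 375 415 161 197 swing 0.044
1201 ball [ 0.5741 -0.0194  0.0762] yw 0.047 px 375 415 161 197 swing 0.044
xw,yw -0.0624 0.006 r 0.0628 th 174.48 Frad 1.72 Fccw 3.07 Fz 5.4 0.021067745251514093 22.1
```

>>> {"method": "play_rows", "body": {"motion": [[0.01,0,0,0,0,0,-1],[0.02,0,0,0,0,0,-1],[0.03,0,0,0,0,0,-1],[0.04,0,0,0,0,0,-1],[0.05,0,0,0,0,0,-1]]}}

```text
clock: 22.6
position: [0.5013, -0.0392, 0.0462]
tool_rot: [-3.141, 0.0, 1.271]
force: [-3.1, -2.5, 5.4]
grip_width: 0.0207
finger_force: 29.3
```

```bash
python3 st.py; python3 ball.py; python3 st.py
```

```text
xw,yw -0.0624 0.0066 r 0.0628 th 173.99 Frad 1.88 Fccw 3.51 Fz 5.4 0.020740897926644835 22.6
1195 ball [ 0.5742 -0.0195  0.0761] yw 0.047 px 374 415 162 198 swing 0.042
1190 ball [ 0.5741 -0.0196  0.076 ] yw 0.0469 px 374 415 162 198 swing 0.041
xw,yw -0.0624 0.0066 r 0.0628 th 174.01 Frad 1.04 Fccw 3.42 Fz 6.0 0.02102341770713328 22.7
```

>>> {"method": "play_rows", "body": {"motion": [[0.01,0,0,0,0,0,-1],[0.02,0,0,0,0,0,-1],[0.03,0,0,0,0,0,-1],[0.04,0,0,0,0,0,-1],[0.05,0,0,0,0,0,-1]]}}

```text
clock: 23.2
position: [0.5014, -0.0388, 0.0461]
tool_rot: [-3.141, 0.0, 1.271]
force: [-3.3, -3.6, 5.6]
grip_width: 0.0208
finger_force: 29.3
```

```bash
python3 st.py; python3 ball.py; python3 st.py
```

```text
xw,yw -0.0624 0.007 r 0.0628 th 173.57 Frad 1.6 Fccw 4.59 Fz 5.6 0.020822100974544618 23.2
1180 ball [ 0.5741 -0.0196  0.0759] yw 0.0469 px 374 414 163 199 swing 0.037
1185 ball [ 0.5741 -0.0196  0.0758] yw 0.0469 px 374 414 163 199 swing 0.037
xw,yw -0.0624 0.0071 r 0.0628 th 173.55 Frad 1.14 Fccw 4.38 Fz 6.5 0.021130913499593115 23.3
```

>>> {"method": "play_rows", "body": {"motion": [[0.01,0,0,0,0,0,-1],[0.02,0,0,0,0,0,-1],[0.03,0,0,0,0,0,-1],[0.03,0,0,0,0,0,-1],[0.03,0,0,0,0,0,-1]]}}

```text
clock: 23.8
position: [0.5016, -0.0385, 0.0462]
tool_rot: [-3.142, 0.0, 1.271]
force: [-3.0, -2.3, 5.2]
grip_width: 0.0211
finger_force: 29.3
```

```bash
python3 st.py; python3 ball.py; python3 st.py
```

```text
xw,yw -0.0624 0.0074 r 0.0628 th 173.27 Frad 1.8 Fccw 3.34 Fz 5.2 0.021117487471285667 23.8
1183 ball [ 0.5742 -0.0196  0.0758] yw 0.0469 px 374 414 164 200 swing 0.036
1189 ball [ 0.5741 -0.0196  0.0757] yw 0.0469 px 374 414 164 200 swing 0.035
xw,yw -0.0623 0.0074 r 0.0628 th 173.27 Frad 2.09 Fccw 4.62 Fz 4.6 0.020823038537714902 23.9
```

Not yet in contact; continuing.

>>> {"method": "play_rows", "body": {"motion": [[0.01,0,0,0,0,0,-1],[0.02,0,0,0,0,0,-1],[0.03,0,0,0,0,0,-1],[0.04,0,0,0,0,0,-1],[0.04,0,0,0,0,0,-1]]}}

```text
clock: 24.4
position: [0.5017, -0.0381, 0.0462]
tool_rot: [-3.141, 0.0, 1.271]
force: [-2.4, -2.2, 5.7]
grip_width: 0.0209
finger_force: 29.2
```

```bash
python3 st.py; python3 ball.py; python3 st.py
```

```text
xw,yw -0.0624 0.0078 r 0.0629 th 172.91 Frad 1.26 Fccw 3.0 Fz 5.7 0.020933102329502035 24.4
1174 ball [ 0.5741 -0.0197  0.0756] yw 0.0468 px 373 413 165 201 swing 0.033
1183 ball [ 0.5741 -0.0197  0.0757] yw 0.0468 px 373 413 165 201 swing 0.034
xw,yw -0.0623 0.0077 r 0.0628 th 172.91 Frad 0.6 Fccw 2.64 Fz 5.4 0.021184731343071358 24.5
```

>>> {"method": "play_rows", "body": {"motion": [[0.01,0,0,0,0,0,-1],[0.02,0,0,0,0,0,-1],[0.03,0,0,0,0,0,-1],[0.04,0,0,0,0,0,-1],[0.05,0,0,0,0,0,-1]]}}

```text
clock: 25.0
position: [0.5019, -0.0377, 0.0462]
tool_rot: [-3.142, 0.0, 1.27]
force: [-2.4, -3.0, 5.8]
grip_width: 0.0214
finger_force: 29.2
```

```bash
python3 st.py; python3 ball.py; python3 st.py
```

```text
xw,yw -0.0623 0.0082 r 0.0629 th 172.48 Frad 0.96 Fccw 3.7 Fz 5.8 0.02136415876021047 25.0
1178 ball [ 0.5741 -0.0197  0.0756] yw 0.0468 px 373 413 166 202 swing 0.032
1178 ball [ 0.5741 -0.0198  0.0756] yw 0.0467 px 373 413 166 202 swing 0.031
xw,yw -0.0623 0.0083 r 0.0628 th 172.44 Frad 1.2 Fccw 3.79 Fz 5.5 0.021047389393200593 25.1
```

>>> {"method": "play_rows", "body": {"motion": [[0.01,0,0,0,0,0,-1],[0.02,0,0,0,0,0,-1],[0.03,0,0,0,0,0,-1],[0.04,0,0,0,0,0,-1],[0.04,0,0,0,0,0,-1]]}}

```text
clock: 25.6
position: [0.5021, -0.0372, 0.0462]
tool_rot: [3.141, 0.0, 1.271]
force: [-0.9, -2.9, 5.5]
grip_width: 0.0213
finger_force: 29.2
```

```bash
python3 st.py; python3 ball.py; python3 st.py
```

```text
xw,yw -0.0623 0.0087 r 0.0629 th 172.02 Frad -0.4 Fccw 3.04 Fz 5.5 0.021311704618283286 25.6
1169 ball [ 0.5741 -0.0198  0.0754] yw 0.0467 px 373 413 167 203 swing 0.028
1171 ball [ 0.5741 -0.0198  0.0754] yw 0.0467 px 373 413 167 203 swing 0.028
xw,yw -0.0622 0.0087 r 0.0629 th 172.02 Frad 1.06 Fccw 4.31 Fz 5.4 0.021105726730317586 25.7
```

>>> {"method": "play_rows", "body": {"motion": [[0.01,0,0,0,0,0,-1],[0.02,0,0,0,0,0,-1],[0.03,0,0,0,0,0,-1],[0.04,0,0,0,0,0,-1],[0.04,0,0,0,0,0,-1]]}}

```text
clock: 26.2
position: [0.5023, -0.0368, 0.0462]
tool_rot: [3.141, 0.0, 1.271]
force: [-0.9, -4.3, 4.9]
grip_width: 0.0211
finger_force: 29.3
```

```bash
python3 st.py; python3 ball.py; python3 st.py
```

```text
xw,yw -0.0622 0.0092 r 0.0629 th 171.61 Frad -1.07 Fccw 4.27 Fz 4.9 0.021067610906701898 26.2
1158 ball [ 0.574  -0.0199  0.0752] yw 0.0466 px 373 412 168 204 swing 0.024
1158 ball [ 0.5741 -0.0199  0.0753] yw 0.0466 px 373 412 168 204 swing 0.025
xw,yw -0.0623 0.0092 r 0.0629 th 171.64 Frad 0.38 Fccw 3.85 Fz 5.1 0.021382281078733988 26.3
```

>>> {"method": "play_rows", "body": {"motion": [[0.01,0,0,0,0,0,-1],[0.02,0,0,0,0,0,-1],[0.03,0,0,0,0,0,-1],[0.04,0,0,0,0,0,-1],[0.04,0,0,0,0,0,-1]]}}

```text
clock: 26.8
position: [0.5025, -0.0364, 0.0462]
tool_rot: [3.141, 0.0, 1.271]
force: [-1.5, -3.5, 5.0]
grip_width: 0.0215
finger_force: 29.3
```

```bash
python3 st.py; python3 ball.py; python3 st.py
```

```text
xw,yw -0.0622 0.0096 r 0.0629 th 171.2 Frad -0.2 Fccw 3.81 Fz 5.0 0.021502320113321406 26.8
1158 ball [ 0.574  -0.02    0.0751] yw 0.0465 px 372 412 169 205 swing 0.022
1157 ball [ 0.574  -0.02    0.0751] yw 0.0465 px 372 412 169 205 swing 0.022
xw,yw -0.0622 0.0096 r 0.0629 th 171.21 Frad -0.33 Fccw 3.61 Fz 4.9 0.0207073780920231 26.9
```

>>> {"method": "play_rows", "body": {"motion": [[0.01,0,0,0,0,0,-1],[0.02,0,0,0,0,0,-1],[0.03,0,0,0,0,0,-1],[0.04,0,0,0,0,0,-1],[0.04,0,0,0,0,0,-1]]}}

```text
clock: 27.4
position: [0.5026, -0.036, 0.0462]
tool_rot: [3.141, -0.0, 1.271]
force: [-0.1, -3.1, 5.0]
grip_width: 0.021
finger_force: 29.3
```

```bash
python3 st.py; python3 ball.py; python3 st.py
```

```text
xw,yw -0.0621 0.0101 r 0.063 th 170.79 Frad -1.3 Fccw 2.81 Fz 5.0 0.021011690113146457 27.4
1149 ball [ 0.574 -0.02   0.075] yw 0.0465 px 372 411 170 206 swing 0.02
1148 ball [ 0.574  -0.02    0.0749] yw 0.0464 px 372 411 170 206 swing 0.019
xw,yw -0.0621 0.0101 r 0.063 th 170.78 Frad -2.7 Fccw 4.31 Fz 5.4 0.020925323716357816 27.5
```

>>> {"method": "play_rows", "body": {"motion": [[0.01,0,0,0,0,0,-1],[0.02,0,0,0,0,0,-1],[0.03,0.01,0,0,0,0,-1],[0.04,0.01,0,0,0,0,-1],[0.04,0.01,0,0,0,0,-1]]}}

```text
clock: 28.0
position: [0.5028, -0.0356, 0.0462]
tool_rot: [3.141, -0.0, 1.271]
force: [0.1, -4.2, 5.2]
grip_width: 0.0208
finger_force: 29.3
```

```bash
python3 st.py; python3 ball.py; python3 st.py
```

```text
xw,yw -0.0621 0.0105 r 0.0629 th 170.42 Frad -1.97 Fccw 3.72 Fz 5.2 0.020791608458589822 28.0
1137 ball [ 0.574  -0.0201  0.0748] yw 0.0464 px 372 411 171 207 swing 0.016
1136 ball [ 0.574  -0.0201  0.0748] yw 0.0464 px 372 411 171 207 swing 0.016
xw,yw -0.0621 0.0105 r 0.063 th 170.4 Frad -1.95 Fccw 3.08 Fz 6.1 0.021162078664169866 28.1
```

>>> {"method": "play_rows", "body": {"motion": [[0.01,0,0,0,0,0,-1],[0.02,0,0,0,0,0,-1],[0.03,0.01,0,0,0,0,-1],[0.04,0.01,0,0,0,0,-1],[0.04,0.01,0,0,0,0,-1]]}}

```text
clock: 28.6
position: [0.5029, -0.0352, 0.0461]
tool_rot: [3.141, -0.0, 1.271]
force: [-0.5, -2.9, 5.5]
grip_width: 0.0213
finger_force: 29.3
```

```bash
python3 st.py; python3 ball.py; python3 st.py
```

```text
xw,yw -0.0621 0.0109 r 0.063 th 170.06 Frad -0.87 Fccw 2.79 Fz 5.5 0.021280376007652292 28.6
1133 ball [ 0.5739 -0.0202  0.0747] yw 0.0463 px 371 410 172 207 swing 0.013
1133 ball [ 0.5739 -0.0202  0.0746] yw 0.0463 px 371 410 172 207 swing 0.013
xw,yw -0.062 0.0109 r 0.063 th 170.05 Frad -2.47 Fccw 3.04 Fz 6.8 0.021353249015402313 28.7
```

>>> {"method": "play_rows", "body": {"motion": [[0.01,0,0,0,0,0,-1],[0.02,0,0,0,0,0,-1],[0.03,0.01,0,0,0,0,-1],[0.04,0.01,0,0,0,0,-1],[0.04,0.01,0,0,0,0,-1]]}}

```text
clock: 29.2
position: [0.5031, -0.035, 0.0462]
tool_rot: [3.142, 0.0, 1.271]
force: [-1.2, -3.7, 6.1]
grip_width: 0.0211
finger_force: 29.4
```

```bash
python3 st.py; python3 ball.py; python3 st.py
```

```text
xw,yw -0.062 0.0112 r 0.063 th 169.79 Frad -0.66 Fccw 3.78 Fz 6.1 0.021098724062874667 29.2
1136 ball [ 0.5739 -0.0202  0.0747] yw 0.0463 px 371 410 173 208 swing 0.013
1135 ball [ 0.5739 -0.0202  0.0747] yw 0.0463 px 371 410 173 208 swing 0.013
xw,yw -0.062 0.0111 r 0.063 th 169.83 Frad -2.22 Fccw 4.32 Fz 6.5 0.021433383997680848 29.3
```

>>> {"method": "play_rows", "body": {"motion": [[0.005,0,0,0,0,0,-1],[0.01,0,0,0,0,0,-1],[0.015,0,0,0,0,0,-1],[0.02,0,0,0,0,0,-1],[0.02,0,0,0,0,0,-1]]}}

```text
clock: 29.8
position: [0.5031, -0.0349, 0.0461]
tool_rot: [-3.142, 0.0, 1.271]
force: [-0.8, -5.1, 6.8]
grip_width: 0.0214
finger_force: 29.4
```

```bash
python3 st.py; python3 ball.py; python3 st.py
```

```text
xw,yw -0.062 0.0112 r 0.063 th 169.73 Frad -1.61 Fccw 4.86 Fz 6.8 0.021368009782343503 29.8
1138 ball [ 0.5739 -0.0202  0.0746] yw 0.0462 px 371 410 173 208 swing 0.012
1141 ball [ 0.574  -0.0202  0.0746] yw 0.0463 px 371 410 173 208 swing 0.013
xw,yw -0.0619 0.0112 r 0.063 th 169.71 Frad -1.21 Fccw 4.26 Fz 6.4 0.0213882531361618 29.9
```

>>> {"method": "play_rows", "body": {"motion": [[0.01,0,0,0,0,0,-1],[0.02,0,0,0,0,0,-1],[0.03,0,0,0,0,0,-1],[0.03,0,0,0,0,0,-1],[0.03,0,0,0,0,0,-1]]}}

```text
clock: 30.4
position: [0.5032, -0.0348, 0.0461]
tool_rot: [-3.142, 0.0, 1.27]
force: [-0.3, -5.5, 6.5]
grip_width: 0.0211
finger_force: 29.4
```

```bash
cat > avg.py <<'E'
from h import *
S=np.array([.559,-.064]);u=np.array([.296,.955]);x=np.array([.955,-.296]); L=[]
for i in range(6):
    o=observe(); p=o['position'][:2]-S; f=o['force'][:2]; th=np.arctan2(p@u,p@x)
    fw=np.array([f@x,f@u]); L.append([p@u*1000,np.degrees(th),fw@[np.cos(th),np.sin(th)],fw@[-np.sin(th),np.cos(th)],-f@u])
    if i<5: viewer.grab_frame('top')
print('yw mm,th,Frad,Fccw,F-y',np.mean(L,0).round(3),'Fccw all',np.array(L)[:,3].round(1),o['clock'])
E
python3 avg.py
```

```text
yw mm,th,Frad,Fccw,F-y [ 11.414 169.561  -1.459   5.421   5.595] Fccw all [5.  5.7 5.9 5.3 5.  5.7] 30.65
```

>>> {"method": "play_rows", "body": {"motion": [[0.015,0,0,0,0,0,-1],[0.03,0,0,0,0,0,-1],[0.045,0,0,0,0,0,-1],[0.05,0,0,0,0,0,-1],[0.05,0,0,0,0,0,-1]]}}

```text
clock: 31.15
position: [0.5033, -0.0345, 0.0461]
tool_rot: [3.142, 0.001, 1.27]
force: [-0.8, -7.5, 7.8]
grip_width: 0.0213
finger_force: 29.4
```

```bash
python3 avg.py; python3 ball.py
```

```text
yw mm,th,Frad,Fccw,F-y [ 11.692 169.31   -2.281   6.988   7.29 ] Fccw all [7.  7.1 7.3 5.8 6.7 8.1] 31.4
1127 ball [ 0.574  -0.0202  0.0746] yw 0.0463 px 371 410 174 209 swing 0.013
1136 ball [ 0.5739 -0.0202  0.0747] yw 0.0462 px 371 410 174 209 swing 0.013
```

>>> {"method": "play_rows", "body": {"motion": [[0.02,0,0,0,0,0,-1],[0.04,0,0,0,0,0,-1],[0.06,0,0,0,0,0,-1],[0.08,0,0,0,0,0,-1],[0.08,0,0,0,0,0,-1]]}}

```text
clock: 32.0
position: [0.5035, -0.0341, 0.0461]
tool_rot: [-3.142, 0.001, 1.27]
force: [-1.2, -9.0, 7.2]
grip_width: 0.0212
finger_force: 29.4
```

```bash
python3 avg.py
```

```text
yw mm,th,Frad,Fccw,F-y [ 12.11  168.929  -2.937   8.562   8.967] Fccw all [8.4 8.2 8.  9.  9.  8.7] 32.25
```

>>> {"method": "play_rows", "body": {"motion": [[0.025,0,0,0,0,0,-1],[0.05,0,0,0,0,0,-1],[0.075,0,0,0,0,0,-1],[0.1,0,0,0,0,0,-1],[0.1,0,0,0,0,0,-1]]}}

```text
clock: 32.75
position: [0.5037, -0.0336, 0.0461]
tool_rot: [-3.142, 0.002, 1.27]
force: [-1.7, -11.9, 7.2]
grip_width: 0.0213
finger_force: 29.4
```

```bash
python3 avg.py
```

```text
yw mm,th,Frad,Fccw,F-y [ 12.618 168.469  -4.337  10.919  11.565] Fccw all [11.2 10.7 11.1 10.8 10.9 10.8] 33.0
```

The tooth is bearing at about 10 N (10.9 N at the knob, less 3.5 N drag) and the pawl is still. Releasing and lifting clear.

>>> {"method": "play_rows", "body": {"motion": [[0,0,0,0,0,0,-1],[0,0,0,0,0,0,-0.5],[0,0,0,0,0,0,0],[0,0,0,0,0,0,0],[0,0,0,0,0,0,0]]}}

```text
clock: 33.5
position: [0.5038, -0.0317, 0.046]
tool_rot: [-3.141, -0.0, 1.271]
force: [0.3, -0.4, -0.6]
grip_width: 0.0426
finger_force: 0.0
```

>>> {"method": "play_rows", "body": {"motion": [[0,0,-2,0,0,0,0],[0,0,-6,0,0,0,0],[0,0,-10,0,0,0,0],[0,0,-12,0,0,0,0],[0,0,-12,0,0,0,0]]}}

```text
clock: 34.0
position: [0.5053, -0.032, 0.1687]
tool_rot: [3.137, -0.001, 1.271]
force: [0.2, 1.0, -0.5]
grip_width: 0.0428
finger_force: 0.0
```

```bash
python3 look.py w10.png; python3 ball.py; python3 avg.py
```

```text
red[323 143  20  20 319] [ 0.5726 -0.0184  0.0804] w -0.0005 0.0476 ang 90.57 0.08366724216912572
red[305 209   8  14  52] [ 0.5411 -0.0864  0.0376] w -0.0104 -0.0267 ang -111.32 0.03924452664477927
red[294 237   7   5  19] [ 0.5231 -0.1087  0.037 ] w -0.0211 -0.0533 ang -111.56 0.0383808580507334
k[247 189  25  26 400] [ 0.503  -0.0346  0.101 ] w -0.0622 0.0115 ang 169.57 0
319 ball [ 0.574  -0.0203  0.0745] yw 0.0462 px 323 343 143 162 swing 0.01
318 ball [ 0.5741 -0.0201  0.0746] yw 0.0463 px 323 343 143 162 swing 0.013
yw mm,th,Frad,Fccw,F-y [ 1.40740e+01  1.67278e+02 -7.10000e-02 -7.50000e-02 -5.70000e-02] Fccw all [-0.1 -0.  -0.5 -0.2 -0.2  0.6] 34.55
```

```bash
python3 -c "
from workcell import bot
print(bot.job_done())"
```

```text
the job is handed in; nothing more can be done
None
```

I handed the job in with the pawl thrown over and reseated, the tooth pressed on it at about 10 N by feel and the knob released; the one doubt is that the cameras read the drum at -0.36 to -0.37 rad, right at the -0.37 limit, though I expect it is nearer -0.33.

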